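Re-set the shop's tilting plate display to its lowest notch

TASK

The sloping display board stands too steep: set it to its lowest notch. It only ratchets upwards, so take it by its steel rail, lift it on past the top notch, gently against the sprung buffer without squeezing that hard, until the yellow pawl tumbles over; then let the board down flat under control so that the pawl tips back, raise it again to the first notch, let it rest there on the pawl and let go. Leave the china beside it standing where it is.

Things in the scene. Friction and masses are not known exactly. Their poses are not given: they have to be found in the camera images.
- stand: wooden stand fixed to the counter, base 280 x 400 x 14 mm; origin on the counter below the middle of the hinge axis; x axis level, from the rail side towards the hinge; y along the hinge, z up. At its +y side (y 150 to 205 mm): a brass toothed sector fixed to the board, a steel bracket with the yellow pawl and its round weight (up to 285 mm high), and the black buffer
- hinge_mid (a point): middle of the hinge axis, 70 mm above the counter; same axes as the stand. Holding the board up by the rail takes 2 to 4 N; the hinge is damped
- rail_mid (a point): middle of the board's steel rail: round bar, 14 mm thick, 130 mm long, parallel to the hinge, 250 mm from its axis, in the board's plane; 48 mm clear gap to the board's edge, arms to the board 60 mm either side of the middle. Can be pinched from above at every tilt and turns between the fingers. Axes turn with the board
- board (a joint): tilt in rad of the felt-covered board (195 x 260 x 12 mm, 0.65 kg): 0 = flat on its rests, grows as the rail rises; the rail lies at this angle above the level line from the hinge to the stand's -x. Four notches 0.2 apart, adjusted differently each time: the lowest holds it at 0.24 to 0.43, the next at 0.44 to 0.63. The pawl tumbles over at 1.0 to 1.3 and tips back once the board is flat
- pawl (a joint): angle of the yellow pawl in rad: about 0 in a notch and -0.04 with the board flat; climbs to about 0.13 on each tooth and drops to about 0 with a click when the notch is reached; let down then, the board sinks a little and rests on it. Near the top it is lifted further and falls over to 1.0: tripped, it no longer catches
- buffer (a joint): how far the sprung buffer that meets the board at the top is squeezed, in m: 0 = free; it resists with 3 N per mm (felt at the rail as 1.2 N more per mm; 1 mm of squeeze is about 2.5 mm of rail travel). Lifted slowly, the pawl tumbles at 2 to 7 mm (0.1 to 0.2 s to fall over); past 10 mm the buffer is forced
- mug: loose white mug, 76 mm wide, 85 mm high, handle to its +y; origin at the middle of its underside
- figurine: loose white china figure without features, 64 mm wide, 114 mm high; origin at the middle of its underside
- vase: loose blue vase, 76 mm wide, 115 mm high; origin at the middle of its underside

How it is judged:
By the outcome, as a careful person would: the job done as asked, in the order asked, and still so for the second after the job is handed in, with the robot touching nothing.
It also fails if it takes over 58 s, if anything falls off the work surface, if the arm or the gripper's body presses on something with over 40 N, if the wrist force passes 120 N, or if a joint passes its speed limit or range.

ROBOT

A 7-joint arm with a two-finger parallel gripper is mounted at the origin on the work surface. World frame = base frame: x ahead of the robot, y to its left, z up, the work surface at z = 0. Lengths are in m, angles in rad, forces in N, time in s.
With the tool pointing down it reaches from about 0.4 to 0.85 m from the base axis. Payload 10.4 kg.
Tool frame: the origin (TCP) lies at the very end of the fingers, on their centre line; the grasp point (between the pads) lies 19 mm behind it; z points along the fingers, y is the direction in which the jaws open and shut (so a half turn about z gives the same grasp; the last joint's range is limited). The gripper opens to 85 mm and grips with 20 to 120 N. Pads are 22 mm wide; open, the fingers measure 114 mm over their backs; the gripper's body (76 mm by 85 mm) begins 54 mm behind the grasp point. The pads swing forward as they close: fully open they stand 13 mm farther back than shut.
Start: joints at [1.232, 0.332, -0.065, 1.46, 0.022, 1.35, -0.088], TCP at [0.194, -0.594, 0.231] pointing down, gripper open.
Joint ranges: [-2.6, 2.6], [-0.5, 2.12], [-1.47, 1.34], [0.16, 2.42], [-1.27, 4.41], [0.06, 2.06], [-2.6, 2.6]. Speed limits (rad/s): [2.22, 2.22, 2.79, 2.79, 3.14, 3.14, 3.14].

INTERFACE

Orientations are given as [roll, pitch, yaw] about the fixed x, y, z axes, in that order (R = Rz(yaw) Ry(pitch) Rx(roll)).
In Python, from workcell import robot, optics, models gives the robot as it stands.
- The arm moves only by the tool servo_tool, never from a script. Its argument "steps" is one flat list of numbers, 7 for each row, row after row: the turn, a rotation vector about the tool's x, y, z in degrees, then the shift along the tool's x, y, z in mm, then the opening in per cent of the stroke, from 0 (shut) to 100 (fully open). A call has 1 to 20 rows; each row shifts and turns the pose as measured when the row begins, along the tool's axes as they then stand; what a row does not reach is not made up. A row lasts 1/8 s, in which the tool goes at most 62.5 mm and 10.7 degrees, less where a joint would pass 70% of its speed; a pose out of reach is approached as far as the arm can. A call with a gripper value outside its range is refused whole. The fingers move at their own pace and stop on an object; the grip force is fixed at half the most. Time passes only in rows, so rows that do not move let the fingers close. It gives the time, the measured TCP pose, the force and the opening at its end, in the units of the state.
- robot.sense(): the state, without advancing time (a new reading comes with each control period).
- optics.read_camera(name): name is "side" or "top"; returns the picture (420x560x3 uint8, red, green, blue); there is no depth.
- optics.camera_info(name): a dict with "camera_matrix" (3x3 intrinsics, pixels), "cam_to_world" (4x4, takes a point from camera to world coordinates). Camera axes: x right, y down, z forward; pixel columns grow to the right and rows downward; lengths in m; the calibration is good to about 2 mm. A picture is of the moment at which its call begins. camera_info takes no time and is no camera call.
- robot.finish_job(): hands the job in, once; it reports no verdict.
Trained networks look in the newest picture that a camera, given by its name, has taken for a name from the list of things; names that differ only in an ending like _2 or _b are one class to them, and where a whole thing is asked for, a point or a joint stands for the part that bears it (a point fixed in the world has none). Each returns a list of dicts, best first, with "p" (0 to 1); they miss things now and then, are a little off and sometimes report something else, mostly with a low value. They report only what shows in the picture. A call takes as long as a camera call.
- models.trace(camera, name): "mask" (420x560 bool, what is visible of it) and "point" ([row, column] in pixels, amid what is visible of it).
- models.landmark_of(camera, name): "point" ([row, column] in pixels: a listed point, or the origin of a listed thing).
The state is a dict: "t": time; "qpos": joint angles; "joint_vel": joint speeds; "effort": joint torques, N m; "eef_pos": TCP position; "eef_rot": TCP orientation; "contact_force": force on the tool from outside, world axes, zero at the start; "moment": the same for the moment, N m; "finger_gap": finger opening in m.
Only numpy, scipy, OpenCV 4.12 (cv2) and the standard library are available. Lean on these libraries where they do the work, as an engineer would, in place of code of your own. Each camera call takes 0.05 s, during which the arm holds its last target.

## Working session

There is one attempt and no reset: what is moved stays moved. The work goes in short steps, Python scripts to look and compute and a tool call to move; the robot and the scene stay as the last step left them, time stands still between calls to the robot, and variables do not carry over. Pictures are saved under pics/ and viewed, and the job is handed in when it is done.

Besides the shell and the picture viewer there is one more tool, called after "Request:" in YAML: its name, and indented under it one key for each argument. servo_tool: Moves the arm, as the interface text tells. Its arguments: {"type":"object","properties":{"steps":{"type":"array","items":{"type":"number"}}},"required":["steps"]}

```bash
mkdir -p pics; ls; cat > h.py <<'E'
import numpy as np, cv2
from workcell import robot, optics, models
def save(cam,fn):
    im=optics.read_camera(cam); cv2.imwrite('pics/'+fn,cv2.cvtColor(im,cv2.COLOR_RGB2BGR)); return im
def ray(cam,rc):
    i=optics.camera_info(cam);K=np.array(i['camera_matrix']);T=np.array(i['cam_to_world'])
    d=np.linalg.inv(K)@np.array([rc[1],rc[0],1.]);d=T[:3,:3]@d
    return T[:3,3],d/np.linalg.norm(d)
def planez(cam,rc,z):
    o,d=ray(cam,rc);return o+d*(z-o[2])/d[2]
def tri(rays):
    A=0;b=0
    for o,d in rays:
        P=np.eye(3)-np.outer(d,d);A=A+P;b=b+P@o
    x=np.linalg.solve(A,b);return x,[np.linalg.norm((np.eye(3)-np.outer(d,d))@(x-o)) for o,d in rays]
def proj(cam,p):
    i=optics.camera_info(cam);K=np.array(i['camera_matrix']);T=np.linalg.inv(np.array(i['cam_to_world']))
    c=K@(T[:3,:3]@np.asarray(p)+T[:3,3]);return c[1]/c[2],c[0]/c[2]
E
python3 - <<'E'
from h import *
save('side','s0.png');save('top','t0.png')
for n in ['stand','hinge_mid','rail_mid','mug','figurine','vase']:
    r=[]
    for c in ['side','top']:
        L=models.landmark_of(c,n)
        print(n,c,[(np.round(x['point'],1),round(x['p'],2)) for x in L[:2]])
        if L: r.append(ray(c,L[0]['point']))
    if len(r)==2: print('   ',tri(r))
print(robot.sense())
for c in ['side','top']: print(optics.camera_info(c))
E
```

```text
pics
stand side [(array([266.9, 235.2]), 0.57)]
stand top [(array([173.4, 260.5]), 0.96)]
    (array([0.69370892, 0.01350298, 0.00666834]), [np.float64(0.0037662034403927627), np.float64(0.0037662034403928616)])
hinge_mid side [(array([245.6, 231.9]), 0.78)]
hinge_mid top [(array([164.7, 265.1]), 0.98)]
    (array([ 7.01153362e-01, -1.22460230e-05,  6.65286646e-02]), [np.float64(0.004465039151491972), np.float64(0.004465039151492306)])
rail_mid side [(array([214., 306.]), 0.77)]
rail_mid top []
mug side [(array([228.3, 345.8]), 0.66)]
mug top [(array([281.9, 333.7]), 0.6)]
    (array([ 0.41950074, -0.19931159, -0.002957  ]), [np.float64(0.0003684094845195309), np.float64(0.00036840948451944165)])
figurine side [(array([368.2, 233.7]), 0.84)]
figurine top [(array([186.3, 149.9]), 0.6)]
    (array([0.63395436, 0.30581774, 0.0015319 ]), [np.float64(0.002341416262780863), np.float64(0.0023414162627811465)])
vase side [(array([398.6, 277.4]), 0.96)]
vase top [(array([216.8, 124.4]), 0.62)]
    (array([0.53950362, 0.36084117, 0.00282873]), [np.float64(0.0037781855613739533), np.float64(0.0
[... 895 characters left out ...]
]), 'cam_to_world': array([[-0.98913128, -0.08585124,  0.11936866,  0.45597802],
       [-0.14700472,  0.59391333, -0.79098456,  0.88474672],
       [-0.00298763, -0.79993532, -0.60007879,  0.86528656],
       [ 0.        ,  0.        ,  0.        ,  1.        ]])}
{'camera_matrix': array([[479.98051086,   0.        , 278.35764792],
       [  0.        , 479.98051086, 203.84708455],
       [  0.        ,   0.        ,   1.        ]]), 'cam_to_world': array([[ 0.08158245, -0.972066  ,  0.22007272,  0.33113737],
       [-0.99666354, -0.07902155,  0.02043   , -0.06699623],
       [-0.00246882, -0.22100519, -0.97526951,  1.24355536],
       [ 0.        ,  0.        ,  0.        ,  1.        ]])}
```

View pics/s0.png

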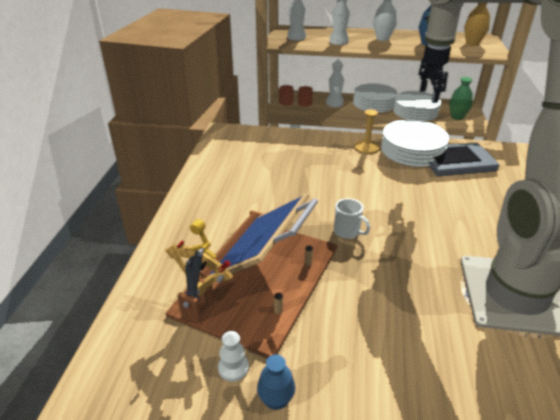

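View pics/t0.png

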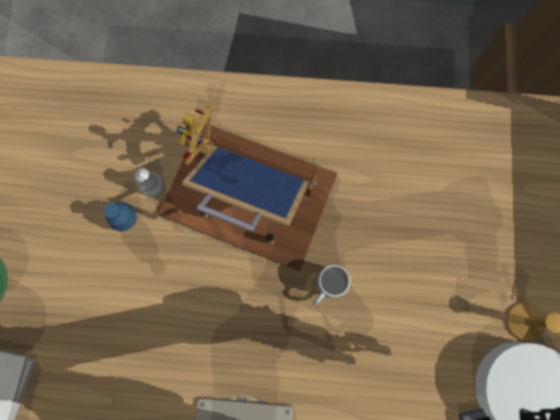

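```bash
python3 - <<'E'
import cv2
a=cv2.imread('pics/t0.png')[90:310,90:370];cv2.imwrite('pics/t0z.png',cv2.resize(a,None,fx=2.8,fy=2.7,interpolation=cv2.INTER_CUBIC))
a=cv2.imread('pics/s0.png')[190:410,150:380];cv2.imwrite('pics/s0z.png',cv2.resize(a,None,fx=2.7,fy=2.7,interpolation=cv2.INTER_CUBIC))
E
```

```text
(no output)
```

View pics/t0z.png

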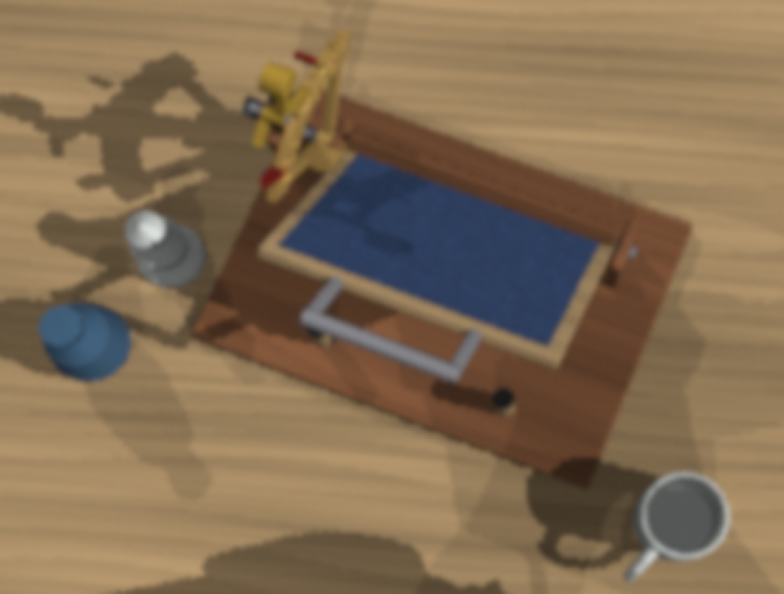

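View pics/s0z.png

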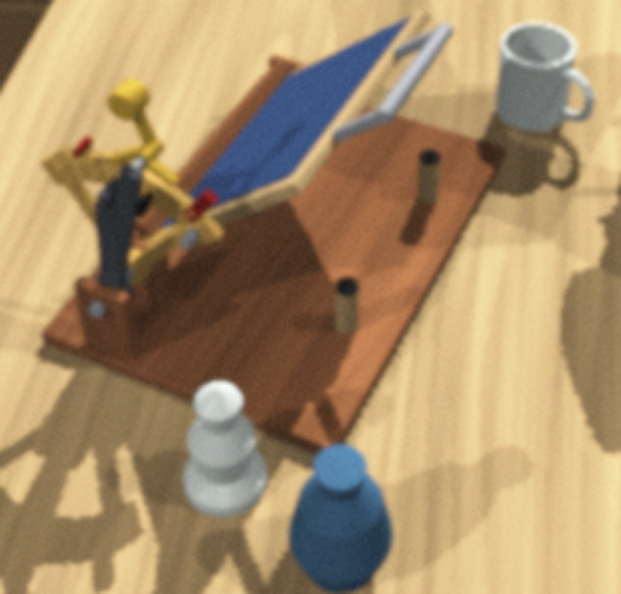

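```bash
python3 - <<'E'
from h import *
T=lambda c,r:(r/2.7+90,c/2.8+90)
S=lambda c,r:(r/2.7+190,c/2.7+150)
c={}
for n,a in dict(A=(690,226),B=(590,488),C=(195,335),D=(343,97)).items(): c[n]=planez('top',T(*a),.014); print(n,c[n])
for n,a in dict(B=(500,158),C=(345,452),D=(45,345)).items(): print(n,'side',planez('side',S(*a),.012))
v=c['C']-c['B'];print('len',np.linalg.norm(v),np.linalg.norm(c['A']-c['B']),'yaw',np.arctan2(-v[0],v[1]))
v=c['D']-c['A'];print('yaw',np.arctan2(-v[0],v[1])); v=c['A']-c['B'];print('yaw',np.arctan2(v[1],v[0]))
e1,r1=tri([ray('top',T(303,318)),ray('side',S(388,112))]);e2,r2=tri([ray('top',T(460,375)),ray('side',S(448,30))])
print(e1,r1,e2,r2,np.linalg.norm(e1-e2))
m=(e1+e2)/2;d=e1-e2;print(m,'yaw',np.arctan2(-d[0],d[1]))
L=[]
for n in ['hinge_mid','rail_mid']:
  for cam in ['top','side']:
    save(cam,'x.png')
    for x in models.landmark_of(cam,n)[:1]: print(n,cam,x, planez(cam,x['point'],.07))
print(robot.sense()['t'])
E
```

```text
A [ 0.70317908 -0.18869983  0.014     ]
B [ 0.43915986 -0.11221726  0.014     ]
C [0.55609391 0.26601854 0.014     ]
D [0.81126098 0.15560736 0.014     ]
B side [ 0.44580922 -0.09019895  0.012     ]
C side [0.54796558 0.27322346 0.012     ]
D side [0.81518556 0.20419836 0.012     ]
len 0.3958988436591576 0.2748740402218671 yaw -0.2998359473604595
yaw -0.30417002693402617
yaw -0.28196740776037776
[0.53595919 0.12506803 0.23611045] [np.float64(7.515659328588111e-05), np.float64(7.5156593286091e-05)] [0.50050367 0.00120967 0.22887522] [np.float64(0.0005835636310074218), np.float64(0.0005835636310074139)] 0.12903617440542098
[0.51823143 0.06313885 0.23249284] yaw -0.27880289382504364
hinge_mid top {'point': [164.5, 263.1], 'p': 0.92} [0.6955195  0.00484618 0.07      ]
hinge_mid side {'point': [246.0, 232.1], 'p': 0.56} [0.70390819 0.00379971 0.07      ]
rail_mid top {'point': [220.1, 224.0], 'p': 0.63} [0.54365852 0.08903535 0.07      ]
rail_mid side {'point': [215.6, 302.8], 'p': 0.69} [ 0.54074428 -0.1466648   0.07      ]
1.1
```

```bash
python3 - <<'E'
from h import *
T=lambda c,r:(r/2.7+90,c/2.8+90)
S=lambda c,r:(r/2.7+190,c/2.7+150)
yaw=-.286;X=np.array([np.cos(yaw),np.sin(yaw)]);Y=np.array([-X[1],X[0]]);H=np.array([.700,.007])
for a,b in [((503,397),(429,158)),((318,330),(346,286))]:
    p,r=tri([ray('top',T(*a)),ray('side',S(*b))]);print(p,r,(p[:2]-H)@X,(p[:2]-H)@Y)
E
```

```text
[ 0.51231062 -0.02744592  0.05852004] [np.float64(6.922324585378283e-05), np.float64(6.922324585376356e-05)] -0.17034766538558782 -0.08599708341184915
[0.56392015 0.1440669  0.05842552] [np.float64(0.002195041836787768), np.float64(0.0021950418367876405)] -0.16922118820188956 0.09310880558236673
```

Request:
servo_tool:
  steps: [0, 0, 0, 37, -37, -17, 100, 0, 0, 0, 37, -37, -17, 100, 0, 0, 0, 37, -37, -17, 100, 0, 0, 0, 37, -37, -17, 100, 0, 0, 0, 37, -37, -17, 100, 0, 0, 0, 37, -37, -17, 100, 0, 0, 0, 37, -37, 0, 100, 0, 0, 0, 37, -37, 0, 100, 0, 0, 0, 37, -37, 0, 100, 0, 0, 0, 37, -37, 0, 100, 0, 0, 0, 37, -37, 0, 100, 0, 0, -9, 0, 0, 0, 100, 0, 0, -9, 0, 0, 0, 100, 0, 0, -9, 0, 0, 0, 100, 0, 0, -9, 0, 0, 0, 100, 0, 0, -9, 0, 0, 0, 100, 0, 0, -9, 0, 0, 0, 100]

```text
t: 3.22
eef_pos: [0.4623, -0.0621, 0.338]
eef_rot: [3.135, 0.003, 1.288]
contact_force: [0.2, 0.3, -0.7]
finger_gap: 0.0856
```

Request:
servo_tool:
  steps: [0, 0, 0, 45, 6, 0, 100, 0, 0, 0, 45, 6, 0, 100, 0, 0, 0, 45, 6, 0, 100, 0, 0, 0, 0, 0, 0, 100]

```text
t: 3.72
eef_pos: [0.5185, 0.0653, 0.3382]
eef_rot: [3.133, 0.003, 1.289]
contact_force: [-1.0, -0.4, 0.3]
finger_gap: 0.0857
```

```bash
python3 - <<'E'
from h import *
a=save('side','s1.png')[100:300,180:440];b=save('top','t1.png')[140:290,130:330]
cv2.imwrite('pics/s1z.png',cv2.resize(a[:,:,::-1],None,fx=3,fy=3,interpolation=cv2.INTER_CUBIC))
cv2.imwrite('pics/t1z.png',cv2.resize(b[:,:,::-1],None,fx=3,fy=3,interpolation=cv2.INTER_CUBIC))
s=robot.sense();print(s['eef_pos'],s['eef_rot'],s['t'],s['qpos'])
for c in ('side','top'): print(c,proj(c,s['eef_pos']))
E
```

```text
[0.51824535 0.06173643 0.33822453] [3.1330612  0.00440606 1.28415707] 3.825 [ 0.49109322  0.12251667 -0.76434084  1.5233762   0.09302154  1.52482512
 -0.55995898]
side (np.float64(174.07051542905592), np.float64(306.96565652648223))
top (np.float64(208.00537686857635), np.float64(220.9705432932551))
```

View pics/s1z.png

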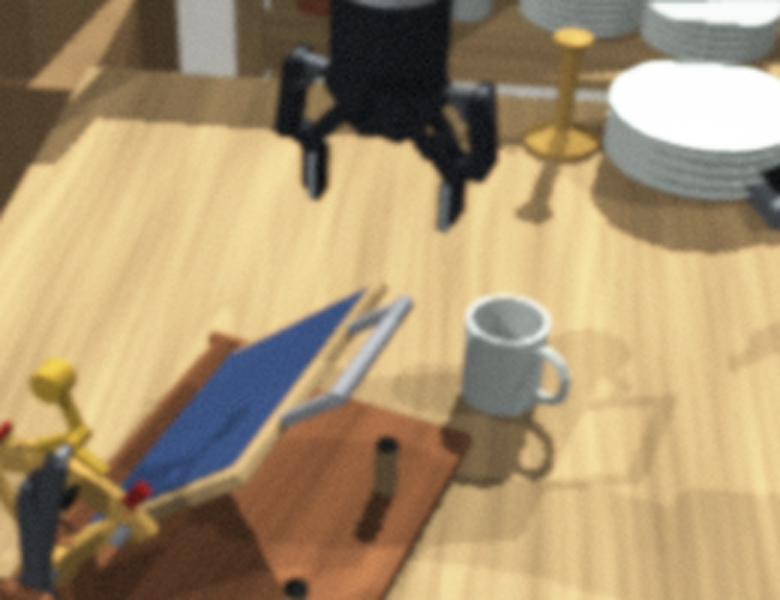

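View pics/t1z.png

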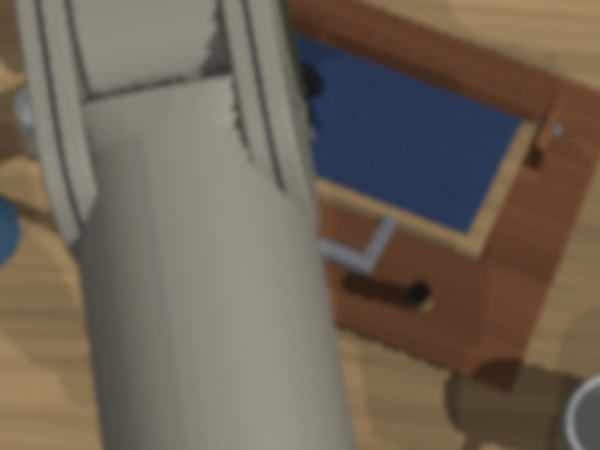

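Request:
servo_tool:
  steps: [0, 0, 0, 0, 0, 30, 100, 0, 0, 0, 0, 0, 30, 100, 0, 0, 0, 0, 0, 25, 100, 0, 0, 0, 0, 0, 15, 100, 0, 0, 0, 0, 0, 0, 100]

```text
t: 4.45
eef_pos: [0.5191, 0.054, 0.2366]
eef_rot: [3.13, 0.007, 1.274]
contact_force: [-0.3, 0.2, 1.1]
finger_gap: 0.0855
```

```bash
python3 - <<'E'
from h import *
a=save('side','s2.png')[130:280,220:420]
cv2.imwrite('pics/s2z.png',cv2.resize(a[:,:,::-1],None,fx=4,fy=4,interpolation=cv2.INTER_CUBIC))
s=robot.sense();print(s['eef_pos'],s['eef_rot'],s['t'],s['contact_force'])
E
```

```text
[0.5194659  0.05412522 0.23741142] [3.1285324  0.00677273 1.27432996] 4.5 [ 0.12083916 -0.3131731   0.8168297 ]
```

View pics/s2z.png

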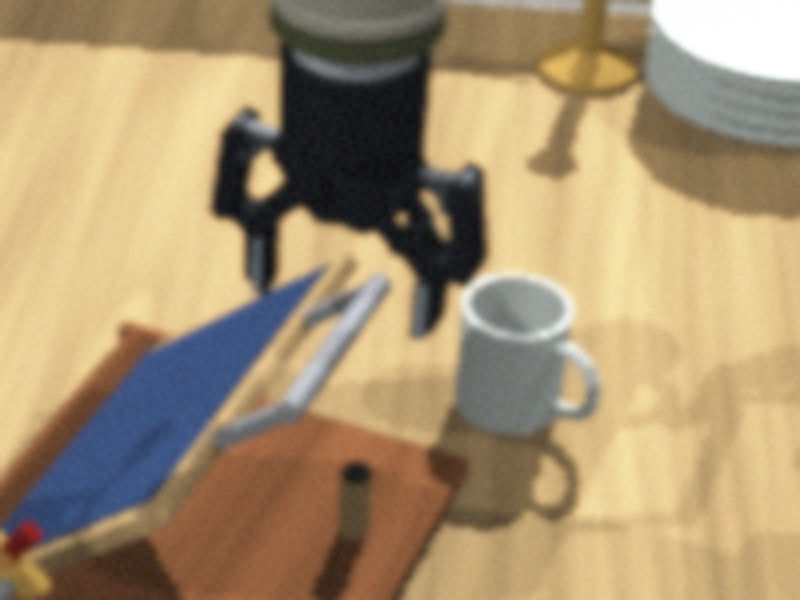

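```bash
python3 - <<'E'
from h import *
print(proj('side',[.5195,.0541,.2504]),proj('side',[.5195,.0541,.2374]))
# finger tips estimates
X=np.array([.958,-.286,0])
for k in (-.05,.05): print(proj('side',np.array([.5195,.0541,.2504])+X*k))
print('railmid',proj('side',[.5182,.0631,.2325]))
for k in (-.065,.065): print(proj('side',np.array([.5182,.0631,.2325])+np.array([.286,.958,0])*k))
for L in models.landmark_of('side','rail_mid'): print(L)
E
```

```text
(np.float64(206.41756381492314), np.float64(305.32970429435704)) (np.float64(211.21144798206416), np.float64(305.1359456807647))
(np.float64(212.28708064366805), np.float64(327.07808712605186))
(np.float64(200.73831750363254), np.float64(284.2863328249118))
railmid (np.float64(215.5369633296921), np.float64(305.242782834217))
(np.float64(199.68782730608646), np.float64(316.15660795073705))
(np.float64(232.8920692023968), np.float64(293.29193642269763))
{'point': [213.7, 302.9], 'p': 0.72}
```

Request:
servo_tool:
  steps: [0.7, 0.4, -0.5, 9, -4, 5, 100, 0, 0, 0, 0, 0, 10, 100, 0, 0, 0, 0, 0, 10, 100, 0, 0, 0, 0, 0, 0, 100]

```text
t: 5.05
eef_pos: [0.5193, 0.0654, 0.2126]
eef_rot: [3.139, -0.002, 1.285]
contact_force: [-0.5, 0.6, 0.0]
finger_gap: 0.0852
```

```bash
python3 - <<'E'
from h import *
s=robot.sense();print(s['eef_pos'],s['eef_rot'],s['t'],s['contact_force'])
E
```

```text
[0.51930585 0.0653985  0.21255812] [ 3.13873360e+00 -1.88985536e-03  1.28467256e+00] 5.05 [-0.45779281  0.58269686  0.01166072]
```

Request:
servo_tool:
  steps: [0, 0, 0, 0, 0, 0, 40, 0, 0, 0, 0, 0, 0, 40, 0, 0, 0, 0, 0, 0, 40, 0, 0, 0, 0, 0, 0, 25, 0, 0, 0, 0, 0, 0, 25]

```text
t: 5.68
eef_pos: [0.5197, 0.0653, 0.2132]
eef_rot: [3.138, -0.002, 1.284]
contact_force: [-0.2, -0.4, 0.1]
finger_gap: 0.0211
```

```bash
python3 - <<'E'
from h import *
a=save('side','s3.png')[130:280,220:420]
cv2.imwrite('pics/s3z.png',cv2.resize(a[:,:,::-1],None,fx=4,fy=4,interpolation=cv2.INTER_CUBIC))
E
```

```text
(no output)
```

View pics/s3z.png

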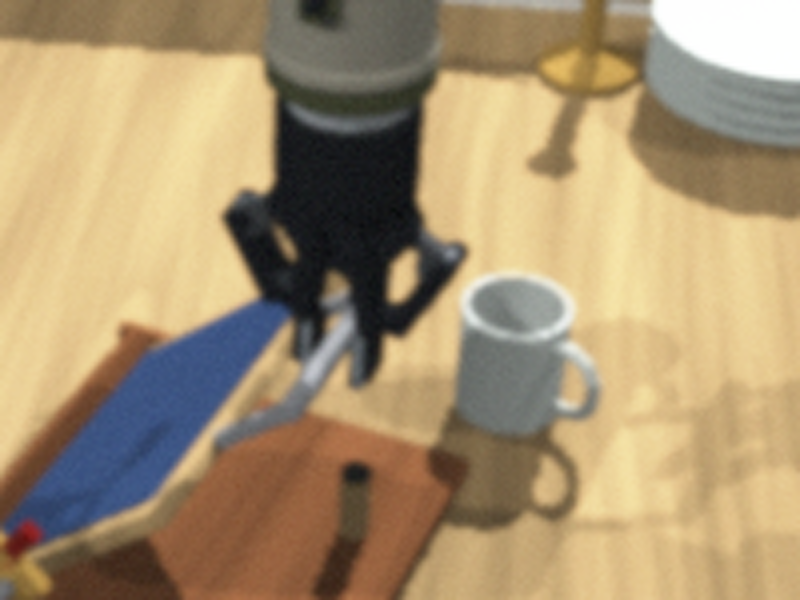

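Request:
servo_tool:
  steps: [0, 0, 0, 0, 0, 0, 12, 0, 0, 0, 0, 0, 0, 8, 0, 0, 0, 0, 0, 0, 8]

```text
t: 6.1
eef_pos: [0.5202, 0.0652, 0.2133]
eef_rot: [3.137, -0.003, 1.284]
contact_force: [0.8, 0.5, -0.9]
finger_gap: 0.0122
```

```bash
python3 - <<'E'
from h import *
s=robot.sense();print(s['eef_pos'],s['eef_rot'],s['t'],s['contact_force'],s['moment'],s['finger_gap'])
save('side','s4.png')
for n in ['board','pawl','buffer']:
  for L in models.trace('side',n)[:1]: print(n,L['p'],L['point'],L['mask'].sum())
for n in ['pawl','buffer','rail_mid','hinge_mid']:
  for L in models.landmark_of('side',n)[:2]: print(n,L)
E
```

```text
[0.52019346 0.06516913 0.21329106] [ 3.13683356e+00 -2.69067519e-03  1.28381386e+00] 6.1 [ 0.80743718  0.49157446 -0.89663213] [ 0.02991876 -0.13947333 -0.05936171] 0.01220242849851546
board 0.56 [246.0, 247.6] 4170
pawl 0.69 [234.2, 202.4] 424Traceback (most recent call last):
  File "<stdin>", line 7, in <module>
ValueError: it knows: figurine, hinge_mid, mug, rail_mid, stand, vase
```

```bash
cat > g.py <<'E'
from h import *
from scipy.spatial.transform import Rotation as R
import sys
H=np.array([.700,.0085,.07]);yw=-.287
X=np.array([np.cos(yw),np.sin(yw),0]);Y=np.array([-X[1],X[0],0])
def st():
    s=robot.sense();Rm=R.from_euler('xyz',s['eef_rot']).as_matrix()
    g=s['eef_pos']-.019*Rm[:,2];d=g-H
    th=np.arctan2(d[2],-d@X);return s,Rm,g,th,np.hypot(d[2],d@X),d@Y
def show():
    s,Rm,g,th,r,y=st();f=s['contact_force'];t=np.array([np.sin(th)*X[0],np.sin(th)*X[1],np.cos(th)])
    print('t %.2f th %.3f r %.4f y %.4f rot %s F %s Ftan(down+) %.2f gap %.4f'%(s['t'],th,r,y,np.round(s['eef_rot'],3),np.round(f,1),-f@t,s['finger_gap']))
def plan(th1,n,r=.25):
    s,Rm,g,th,_,y=st()
    Rd=R.from_euler('xyz',[np.pi,0,1.284]).as_matrix()
    rv=np.degrees(R.from_matrix(Rm.T@Rd).as_rotvec());print('turn',np.round(rv,2))
    p=g
    for k in range(1,n+1):
        a=th+(th1-th)*k/n
        q=H-r*np.cos(a)*X+r*np.sin(a)*np.array([0,0,1])+0*Y
        if k<n: q=q+ (y)*(1-k/n)*Y
        print(k,np.round(1000*Rm.T@(q-p),1),'th %.3f'%a);p=q
def pic(fn,c=(190,330,150,330),cam='side'):
    im=save(cam,fn)
    a=im[c[0]:c[1],c[2]:c[3]];f=min(800/a.shape[1],600/a.shape[0])
    cv2.imwrite('pics/'+fn,cv2.resize(a[:,:,::-1],None,fx=f,fy=f,interpolation=cv2.INTER_CUBIC))
E
python3 - <<'E'
from g import *
show();plan(.95,8)
E
```

```text
t 6.30 th 0.711 r 0.2488 y 0.0034 rot [ 3.137e+00 -3.000e-03  1.284e+00] F [ 1.9  0.2 -0.5] Ftan(down+) -0.80 gap 0.0122
turn [ 0.28 -0.15 -0.01]
1 [-0.4  4.1 -6.4] th 0.740
2 [-0.4  5.2 -5.4] th 0.770
3 [-0.4  5.3 -5.3] th 0.800
4 [-0.4  5.5 -5.1] th 0.830
5 [-0.4  5.6 -4.9] th 0.860
6 [-0.4  5.8 -4.8] th 0.890
7 [-0.4  5.9 -4.6] th 0.920
8 [-0.4  6.  -4.4] th 0.950
```

Request:
servo_tool:
  steps: [0.3, 0, 0, 0, 5, -6, 8, 0, 0, 0, 0, 5, -5.5, 8, 0, 0, 0, 0, 5.5, -5.5, 8, 0, 0, 0, 0, 5.5, -5, 8]

```text
t: 6.8
eef_pos: [0.5395, 0.0591, 0.2348]
eef_rot: [-3.135, -0.001, 1.284]
contact_force: [-1.8, 1.3, -5.2]
finger_gap: 0.0121
```

```bash
python3 - <<'E'
from g import *
show();plan(.95,5);pic('s5.png')
E
```

```text
t 6.80 th 0.830 r 0.2492 y 0.0031 rot [-3.135e+00 -1.000e-03  1.284e+00] F [-1.8  1.3 -5.2] Ftan(down+) 5.06 gap 0.0121
turn [-0.38 -0.08  0.02]
1 [-0.6  3.9 -4.7] th 0.854
2 [-0.6  4.5 -3.9] th 0.878
3 [-0.6  4.6 -3.8] th 0.902
4 [-0.6  4.7 -3.7] th 0.926
5 [-0.6  4.8 -3.6] th 0.950
```

View pics/s5.png

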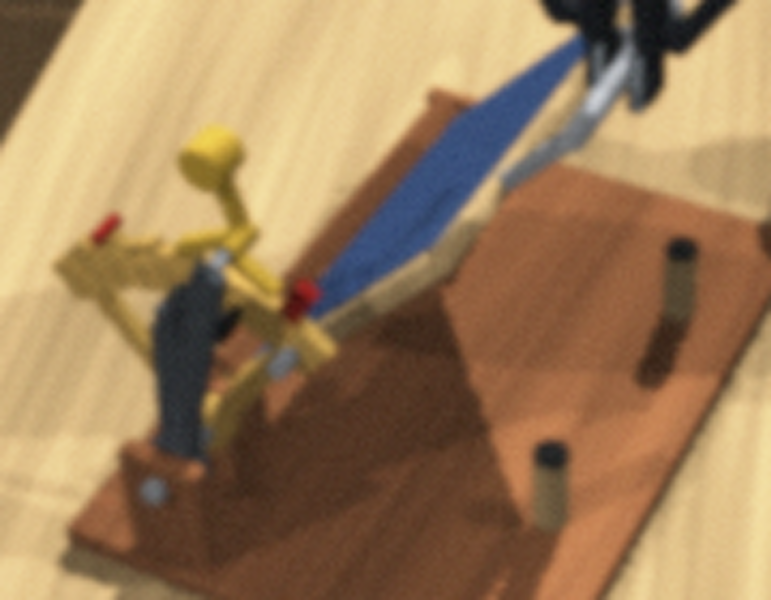

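Request:
servo_tool:
  steps: [-0.4, 0, 0, 0, 4, -4.5, 8, 0, 0, 0, 0, 4.5, -4, 8, 0, 0, 0, 0, 4.5, -4, 8, 0, 0, 0, 0, 4.5, -3.5, 8, 0, 0, 0, 0, 5, -3.5, 8]

```text
t: 7.48
eef_pos: [0.5634, 0.0518, 0.2557]
eef_rot: [3.14, -0.002, 1.284]
contact_force: [-1.1, 0.5, -6.3]
finger_gap: 0.012
```

```bash
python3 - <<'E'
from g import *
show();plan(1.0,4);pic('s6.png')
E
```

```text
t 7.47 th 0.960 r 0.2499 y 0.0028 rot [ 3.140e+00 -2.000e-03  1.284e+00] F [-1.1  0.5 -6.3] Ftan(down+) 4.59 gap 0.0120
turn [ 0.11 -0.11 -0.02]
1 [-0.7  2.  -1.5] th 0.970
2 [-0.7  2.1 -1.4] th 0.980
3 [-0.7  2.1 -1.4] th 0.990
4 [-0.7  2.1 -1.4] th 1.000
```

View pics/s6.png

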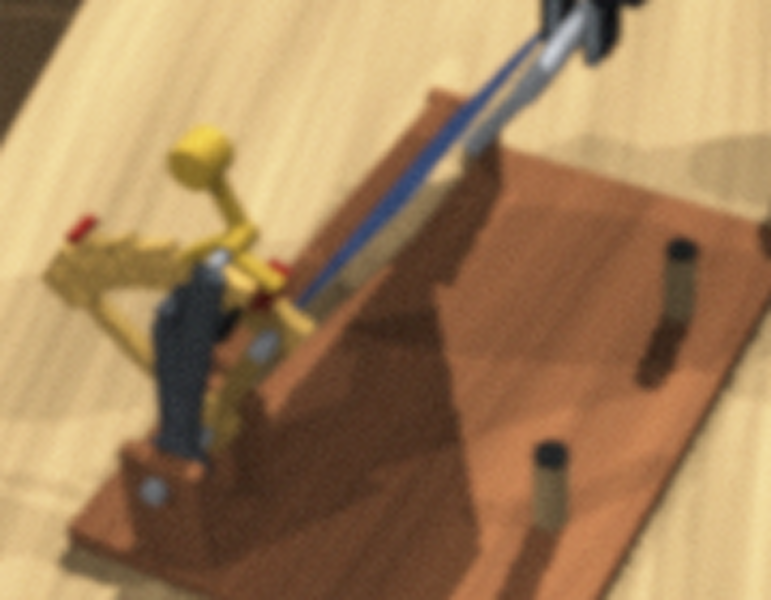

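Request:
servo_tool:
  steps: [0, 0, 0, 0, 2.5, -2, 8, 0, 0, 0, 0, 2.5, -1.5, 8, 0, 0, 0, 0, 2.5, -1.5, 8, 0, 0, 0, 0, 0, 0, 8]

```text
t: 8.02
eef_pos: [0.5713, 0.0494, 0.2617]
eef_rot: [3.14, -0.002, 1.283]
contact_force: [-0.1, -0.1, -3.4]
finger_gap: 0.0122
```

```bash
python3 - <<'E'
from g import *
show();plan(1.05,4);pic('s7.png');show()
E
```

```text
t 8.03 th 1.001 r 0.2503 y 0.0027 rot [ 3.140e+00 -2.000e-03  1.283e+00] F [-0.1 -0.1 -3.4] Ftan(down+) 1.91 gap 0.0122
turn [ 0.11 -0.11 -0.04]
1 [-0.7  2.7 -1.4] th 1.013
2 [-0.7  2.6 -1.6] th 1.026
3 [-0.7  2.6 -1.6] th 1.038
4 [-0.7  2.6 -1.5] th 1.050
t 8.07 th 1.001 r 0.2503 y 0.0027 rot [ 3.140e+00 -2.000e-03  1.283e+00] F [-0.7 -0.2 -1.5] Ftan(down+) 1.32 gap 0.0120
```

View pics/s7.png

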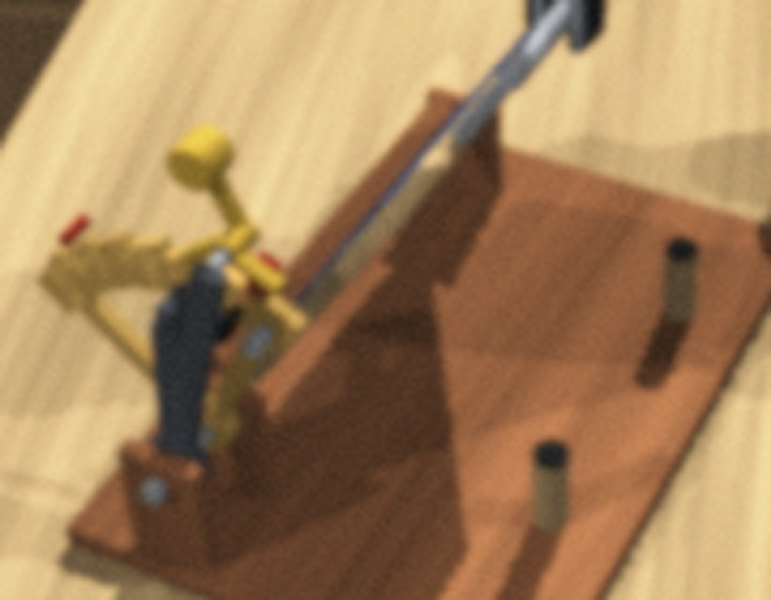

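Request:
servo_tool:
  steps: [0, 0, 0, 0, 2.5, -1.5, 8, 0, 0, 0, 0, 2.5, -1.5, 8, 0, 0, 0, 0, 0, 0, 8]

```text
t: 8.45
eef_pos: [0.5763, 0.0478, 0.2651]
eef_rot: [3.14, -0.002, 1.283]
contact_force: [-1.2, -0.8, -3.4]
finger_gap: 0.0125
```

```bash
python3 - <<'E'
from g import *
show();pic('s8.png',(190,290,155,255));show();plan(1.055,3)
E
```

```text
t 8.45 th 1.026 r 0.2503 y 0.0027 rot [ 3.140e+00 -2.000e-03  1.283e+00] F [-1.2 -0.8 -3.4] Ftan(down+) 2.58 gap 0.0125
t 8.50 th 1.026 r 0.2503 y 0.0027 rot [ 3.139e+00 -2.000e-03  1.283e+00] F [-1.  -0.1 -3.3] Ftan(down+) 2.53 gap 0.0120
turn [ 0.12 -0.1  -0.04]
1 [-0.9  2.3 -1. ] th 1.035
2 [-0.9  2.1 -1.2] th 1.045
3 [-0.9  2.1 -1.2] th 1.055
```

View pics/s8.png

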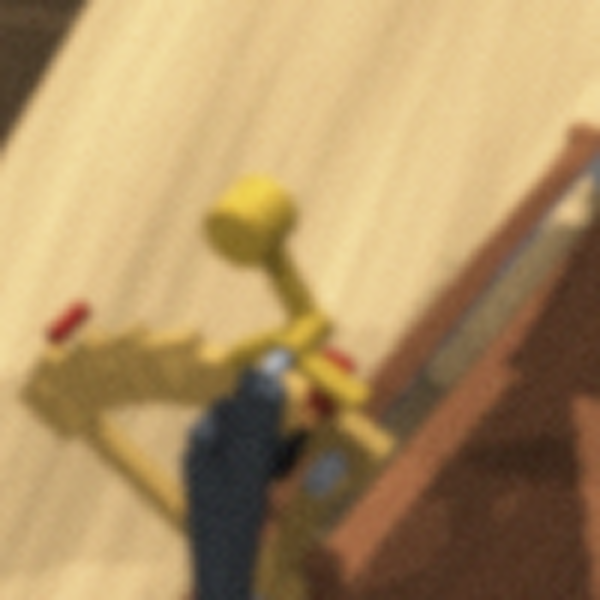

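Request:
servo_tool:
  steps: [0, 0, 0, 0, 2, -1, 8, 0, 0, 0, 0, 2, -1, 8, 0, 0, 0, 0, 0, 0, 8]

```text
t: 8.88
eef_pos: [0.5798, 0.0467, 0.2673]
eef_rot: [3.141, -0.001, 1.283]
contact_force: [-3.0, 0.1, -1.6]
finger_gap: 0.0122
```

```bash
python3 - <<'E'
from g import *
show();pic('s9.png',(190,290,155,255));show()
E
```

```text
t 8.88 th 1.043 r 0.2503 y 0.0026 rot [ 3.141e+00 -1.000e-03  1.283e+00] F [-3.   0.1 -1.6] Ftan(down+) 3.32 gap 0.0122
t 8.93 th 1.043 r 0.2504 y 0.0027 rot [ 3.141e+00 -1.000e-03  1.284e+00] F [-2.4  1.7 -1.7] Ftan(down+) 3.21 gap 0.0123
```

View pics/s9.png

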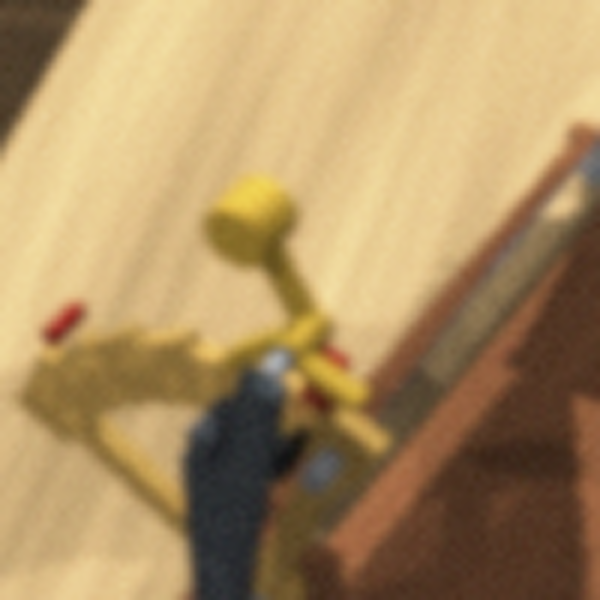

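Request:
servo_tool:
  steps: [0, 0, 0, 0, 2.5, -1.2, 8, 0, 0, 0, 0, 2, -1, 8, 0, 0, 0, 0, 0, 0, 8]

```text
t: 9.3
eef_pos: [0.5839, 0.0455, 0.2697]
eef_rot: [-3.142, -0.001, 1.284]
contact_force: [-3.7, 0.4, 0.1]
finger_gap: 0.0121
```

```bash
python3 - <<'E'
from g import *
show();pic('s10.png',(190,290,155,255));show()
E
```

```text
t 9.30 th 1.063 r 0.2503 y 0.0026 rot [-3.142e+00 -1.000e-03  1.284e+00] F [-3.7  0.4  0.1] Ftan(down+) 3.18 gap 0.0121
t 9.35 th 1.062 r 0.2504 y 0.0026 rot [ 3.142e+00 -1.000e-03  1.284e+00] F [-4.3 -1.4 -0.8] Ftan(down+) 3.63 gap 0.0122
```

View pics/s10.png

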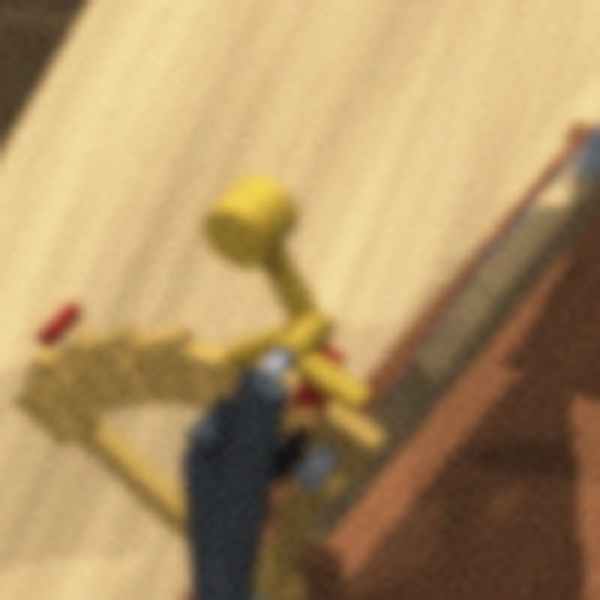

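Request:
servo_tool:
  steps: [0, 0, 0, 0, 2, -1, 8, 0, 0, 0, 0, 2, -0.8, 8, 0, 0, 0, 0, 0, 0, 8]

```text
t: 9.72
eef_pos: [0.5882, 0.0442, 0.2725]
eef_rot: [3.14, -0.001, 1.284]
contact_force: [-4.1, -0.3, -1.0]
finger_gap: 0.0118
```

```bash
python3 - <<'E'
from g import *
show();pic('s11.png',(190,290,155,255));show()
E
```

```text
t 9.72 th 1.083 r 0.2507 y 0.0026 rot [ 3.140e+00 -1.000e-03  1.284e+00] F [-4.1 -0.3 -1. ] Ftan(down+) 3.86 gap 0.0118
t 9.78 th 1.083 r 0.2507 y 0.0026 rot [ 3.140e+00 -1.000e-03  1.284e+00] F [-4.5 -1.3  0.4] Ftan(down+) 3.27 gap 0.0120
```

View pics/s11.png

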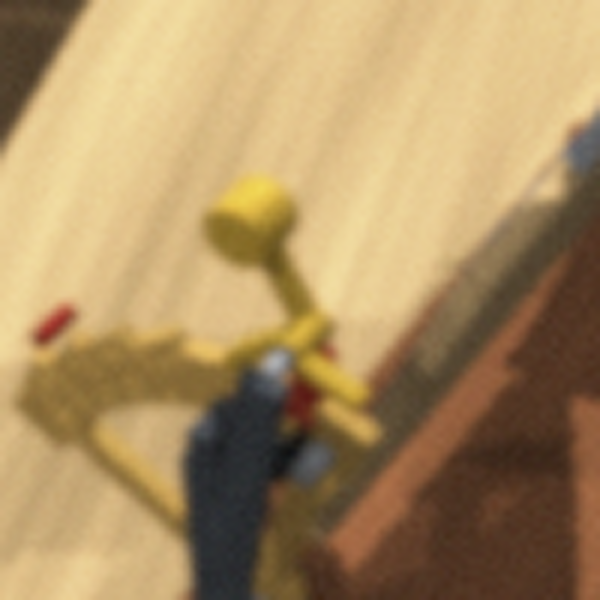

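Request:
servo_tool:
  steps: [0, 0, 0, 0, 2, -1, 8, 0, 0, 0, 0, 1.5, -0.7, 8, 0, 0, 0, 0, 0, 0, 8]

```text
t: 10.15
eef_pos: [0.5907, 0.0434, 0.2739]
eef_rot: [-3.141, 0.0, 1.284]
contact_force: [-4.8, -0.3, 1.8]
finger_gap: 0.012
```

```bash
python3 - <<'E'
from g import *
show();pic('s12.png',(190,290,155,255));show()
E
```

```text
t 10.15 th 1.095 r 0.2507 y 0.0025 rot [-3.141  0.     1.284] F [-4.8 -0.3  1.8] Ftan(down+) 3.18 gap 0.0120
t 10.20 th 1.095 r 0.2507 y 0.0025 rot [-3.141  0.     1.284] F [-5.1  0.   1.7] Ftan(down+) 3.60 gap 0.0119
```

View pics/s12.png

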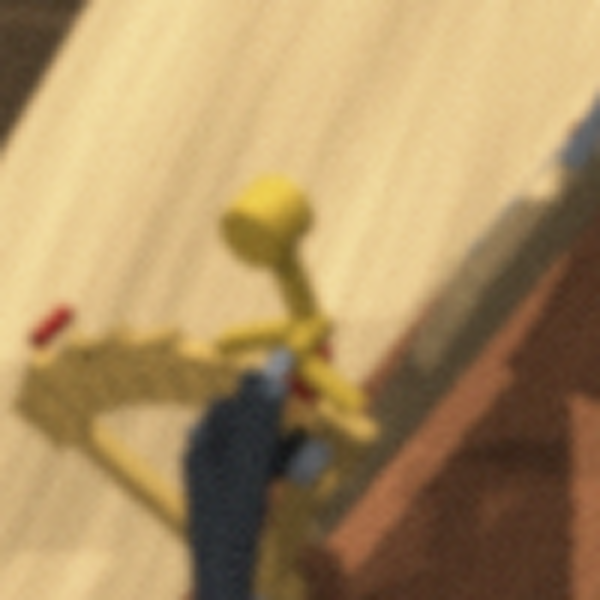

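Request:
servo_tool:
  steps: [0, 0, 0, 0, 1.5, -0.8, 8, 0, 0, 0, 0, 1.2, -0.7, 8, 0, 0, 0, 0, 0, 0, 8]

```text
t: 10.58
eef_pos: [0.5919, 0.043, 0.2747]
eef_rot: [-3.138, 0.001, 1.285]
contact_force: [-6.8, 0.0, 1.3]
finger_gap: 0.012
```

```bash
python3 - <<'E'
from g import *
show();pic('s13.png',(190,290,155,255));show()
E
```

```text
t 10.57 th 1.102 r 0.2507 y 0.0025 rot [-3.138e+00  1.000e-03  1.285e+00] F [-6.8  0.   1.3] Ftan(down+) 5.22 gap 0.0120
t 10.62 th 1.101 r 0.2507 y 0.0025 rot [-3.138e+00  1.000e-03  1.285e+00] F [-6.2 -0.7  0.6] Ftan(down+) 4.81 gap 0.0121
```

View pics/s13.png

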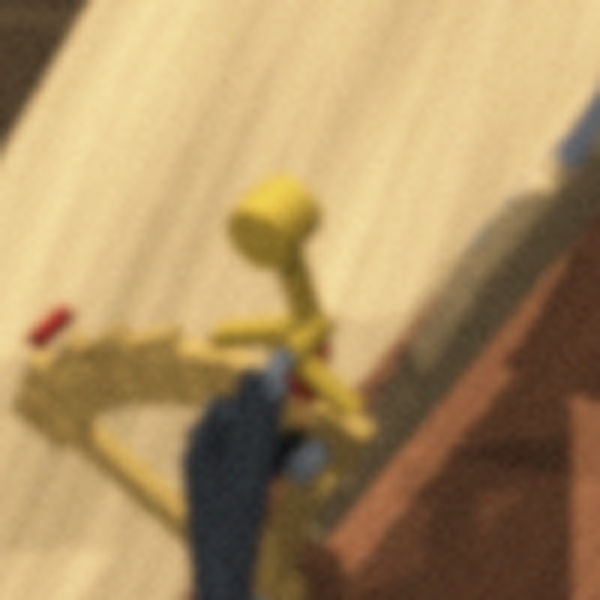

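Request:
servo_tool:
  steps: [0, 0, 0, 0, 1.5, -0.8, 8, 0, 0, 0, 0, 1.5, -0.7, 8, 0, 0, 0, 0, 0, 0, 8]

```text
t: 11.0
eef_pos: [0.5931, 0.0426, 0.2753]
eef_rot: [-3.134, 0.002, 1.286]
contact_force: [-5.0, 0.8, 1.6]
finger_gap: 0.0122
```

```bash
python3 - <<'E'
from g import *
show();pic('s14.png',(190,290,155,255));show()
E
```

```text
t 11.00 th 1.108 r 0.2507 y 0.0025 rot [-3.134e+00  2.000e-03  1.286e+00] F [-5.   0.8  1.6] Ftan(down+) 3.75 gap 0.0122
t 11.05 th 1.107 r 0.2507 y 0.0025 rot [-3.133e+00  2.000e-03  1.286e+00] F [-6.9  0.2  0.8] Ftan(down+) 5.65 gap 0.0122
```

View pics/s14.png

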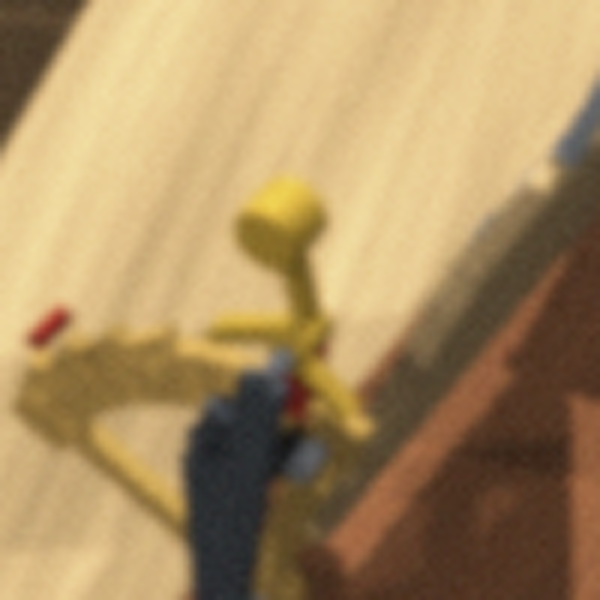

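Request:
servo_tool:
  steps: [0, 0, 0, 0, 2, -1, 8, 0, 0, 0, 0, 2, -1, 8, 0, 0, 0, 0, 0, 0, 8]

```text
t: 11.42
eef_pos: [0.5947, 0.0421, 0.2762]
eef_rot: [-3.128, 0.004, 1.287]
contact_force: [-7.3, 0.3, 1.0]
finger_gap: 0.0122
```

```bash
python3 - <<'E'
from g import *
show();pic('s15.png',(190,290,155,255));show()
E
```

```text
t 11.43 th 1.116 r 0.2507 y 0.0025 rot [-3.128  0.004  1.287] F [-7.3  0.3  1. ] Ftan(down+) 5.97 gap 0.0122
t 11.47 th 1.115 r 0.2507 y 0.0025 rot [-3.128  0.004  1.287] F [-6.4 -0.9  0.8] Ftan(down+) 4.92 gap 0.0120
```

View pics/s15.png

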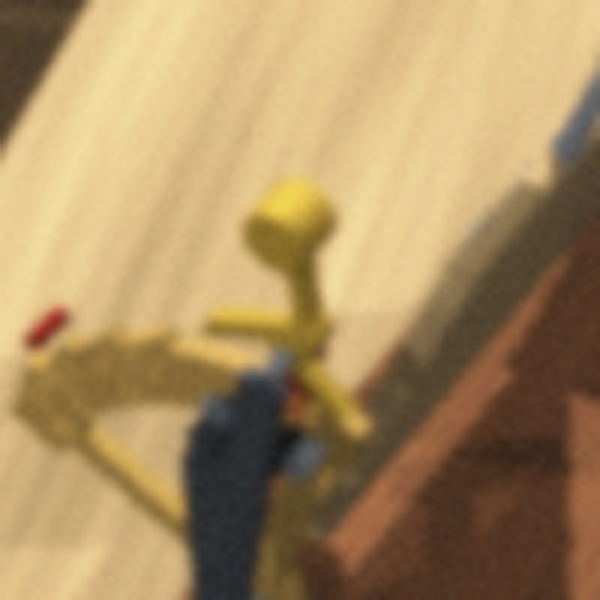

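Request:
servo_tool:
  steps: [-0.3, 0, 0, 0, 2, -1, 8, 0, 0, 0, 0, 2, -1, 8, 0, 0, 0, 0, 0, 0, 8]

```text
t: 11.85
eef_pos: [0.5958, 0.0417, 0.2768]
eef_rot: [-3.126, 0.006, 1.288]
contact_force: [-7.8, 0.2, 0.7]
finger_gap: 0.0119
```

```bash
python3 - <<'E'
from g import *
show();pic('s16.png',(190,290,155,255));show()
E
```

```text
t 11.85 th 1.121 r 0.2507 y 0.0025 rot [-3.126  0.006  1.288] F [-7.8  0.2  0.7] Ftan(down+) 6.45 gap 0.0119
t 11.90 th 1.120 r 0.2508 y 0.0025 rot [-3.126  0.006  1.288] F [-8.6  0.5  1.1] Ftan(down+) 7.03 gap 0.0125
```

View pics/s16.png

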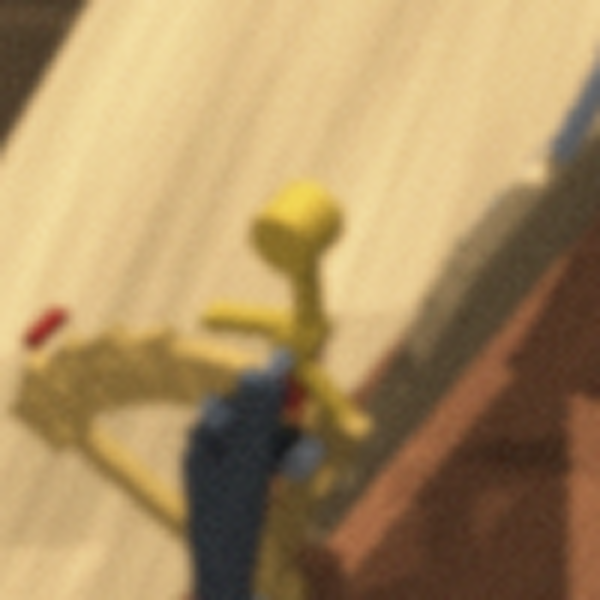

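Request:
servo_tool:
  steps: [-0.3, 0, 0, 0, 2, -1, 8, 0, 0, 0, 0, 2, -1, 8, 0, 0, 0, 0, 0, 0, 8]

```text
t: 12.28
eef_pos: [0.5965, 0.0414, 0.2772]
eef_rot: [-3.123, 0.008, 1.289]
contact_force: [-8.0, -0.8, 1.4]
finger_gap: 0.012
```

```bash
python3 - <<'E'
from g import *
show();pic('s17.png',(190,290,155,255));show()
E
```

```text
t 12.28 th 1.124 r 0.2507 y 0.0025 rot [-3.123  0.008  1.289] F [-8.  -0.8  1.4] Ftan(down+) 6.05 gap 0.0120
t 12.32 th 1.124 r 0.2507 y 0.0024 rot [-3.123  0.009  1.289] F [-9.2  0.2  0.8] Ftan(down+) 7.68 gap 0.0125
```

View pics/s17.png

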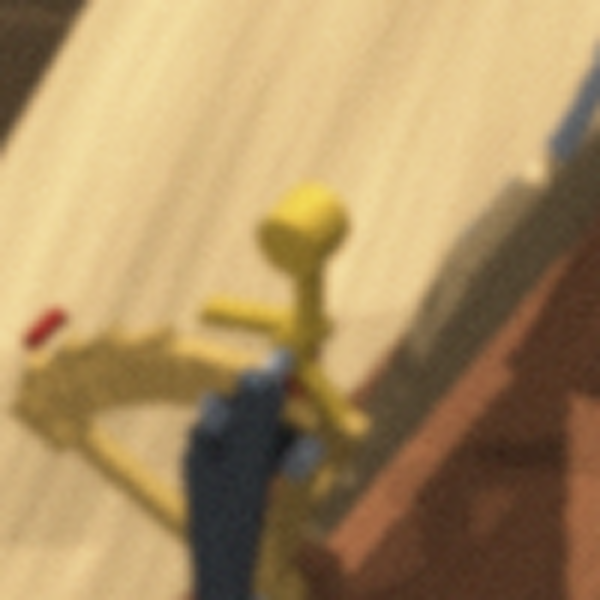

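Request:
servo_tool:
  steps: [-0.4, 0, 0, 0, 2.3, -1.1, 8, 0, 0, 0, 0, 2.3, -1.1, 8, 0, 0, 0, 0, 0, 0, 8]

```text
t: 12.7
eef_pos: [0.5975, 0.0411, 0.2777]
eef_rot: [-3.121, 0.011, 1.291]
contact_force: [-7.9, 0.4, 0.5]
finger_gap: 0.0121
```

```bash
python3 - <<'E'
from g import *
show();pic('s18.png',(190,290,155,255));show()
E
```

```text
t 12.70 th 1.129 r 0.2508 y 0.0024 rot [-3.121  0.011  1.291] F [-7.9  0.4  0.5] Ftan(down+) 6.75 gap 0.0121
t 12.75 th 1.129 r 0.2507 y 0.0024 rot [-3.121  0.011  1.291] F [-9.9  1.6  0.7] Ftan(down+) 8.68 gap 0.0120
```

View pics/s18.png

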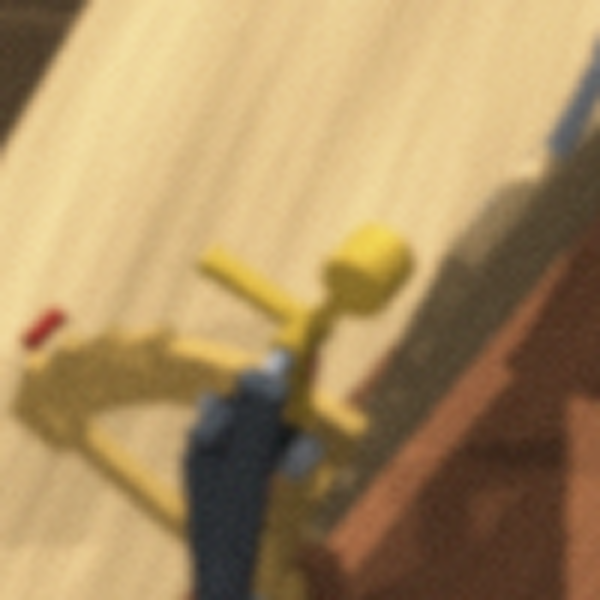

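Pawl is tumbling over (weight now at crop (368,268), past the pivot). I hold one moment and check that it has settled.

Request:
servo_tool:
  steps: [0, 0, 0, 0, 0, 0, 8, -0.3, 0, 0, 0, -0.5, 0.3, 8]

```text
t: 13.0
eef_pos: [0.5953, 0.0417, 0.2766]
eef_rot: [-3.123, 0.012, 1.291]
contact_force: [-7.1, -0.0, 0.9]
finger_gap: 0.0117
```

```bash
python3 - <<'E'
from g import *
show();pic('s19.png',(190,290,155,255));show();plan(.85,10)
E
```

```text
t 13.00 th 1.119 r 0.2507 y 0.0025 rot [-3.123  0.012  1.291] F [-7.1 -0.   0.9] Ftan(down+) 5.74 gap 0.0117
t 13.05 th 1.118 r 0.2508 y 0.0025 rot [-3.123  0.012  1.291] F [-7.6  0.4 -0.1] Ftan(down+) 6.71 gap 0.0121
turn [-1.07  0.7   0.42]
1 [-0.2 -5.6  3.8] th 1.092
2 [-0.2 -5.9  3.3] th 1.065
3 [-0.2 -5.8  3.4] th 1.038
4 [-0.2 -5.7  3.6] th 1.011
5 [-0.2 -5.6  3.7] th 0.984
6 [-0.2 -5.5  3.9] th 0.957
7 [-0.2 -5.4  4. ] th 0.931
8 [-0.2 -5.3  4.2] th 0.904
9 [-0.2 -5.1  4.3] th 0.877
10 [-0.2 -5.   4.5] th 0.850
```

View pics/s19.png

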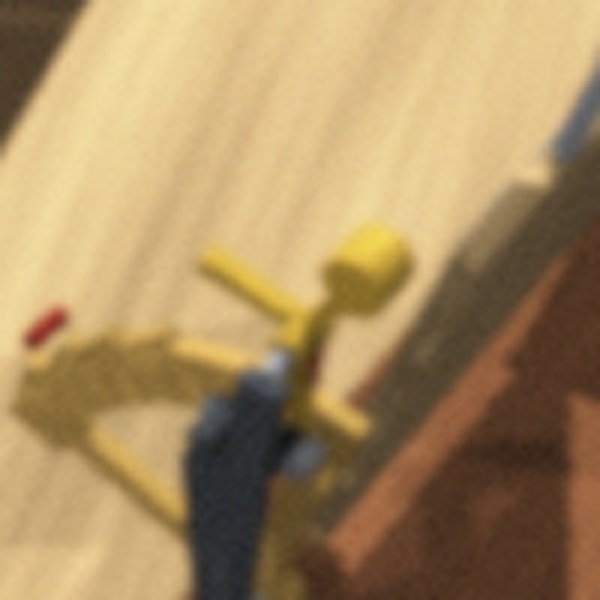

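Request:
servo_tool:
  steps: [-0.3, 0.2, 0.1, 0, -5.5, 3.5, 8, -0.3, 0.2, 0.1, 0, -6, 3.5, 8, -0.3, 0.2, 0.1, 0, -6, 3.5, 8, 0, 0, 0.1, 0, -5.5, 3.5, 8, 0, 0, 0, 0, -5.5, 3.5, 8, 0, 0, 0, 0, -5.5, 4, 8, 0, 0, 0, 0, -5.5, 4, 8]

```text
t: 13.92
eef_pos: [0.5577, 0.0535, 0.2517]
eef_rot: [3.137, -0.001, 1.284]
contact_force: [-0.1, -0.3, 1.3]
finger_gap: 0.0118
```

```bash
python3 - <<'E'
from g import *
show();plan(.55,11)
E
```

```text
t 13.93 th 0.931 r 0.2501 y 0.0029 rot [ 3.137e+00 -1.000e-03  1.284e+00] F [-0.1 -0.3  1.3] Ftan(down+) -0.80 gap 0.0118
turn [ 0.26 -0.07 -0.02]
1 [-0.3 -6.8  5.3] th 0.896
2 [-0.3 -6.7  5.5] th 0.862
3 [-0.3 -6.5  5.7] th 0.827
4 [-0.3 -6.3  5.9] th 0.793
5 [-0.3 -6.1  6.2] th 0.758
6 [-0.3 -5.9  6.4] th 0.723
7 [-0.3 -5.6  6.6] th 0.689
8 [-0.3 -5.4  6.8] th 0.654
9 [-0.3 -5.2  6.9] th 0.619
10 [-0.3 -4.9  7.1] th 0.585
11 [-0.3 -4.7  7.3] th 0.550
```

Request:
servo_tool:
  steps: [0.2, 0, 0, 0, -7, 5.5, 8, 0, 0, 0, 0, -6.5, 5.5, 8, 0, 0, 0, 0, -6.5, 5.5, 8, 0, 0, 0, 0, -6.5, 6, 8, 0, 0, 0, 0, -6, 6, 8, 0, 0, 0, 0, -6, 6.5, 8]

```text
t: 14.68
eef_pos: [0.5187, 0.0655, 0.2138]
eef_rot: [3.14, -0.002, 1.284]
contact_force: [3.6, 1.0, -2.9]
finger_gap: 0.012
```

```bash
python3 - <<'E'
from g import *
show();plan(.45,8);pic('s20.png')
E
```

```text
t 14.68 th 0.708 r 0.2503 y 0.0033 rot [ 3.140e+00 -2.000e-03  1.284e+00] F [ 3.6  1.  -2.9] Ftan(down+) 0.14 gap 0.0120
turn [ 0.09 -0.12 -0.01]
1 [-0.4 -4.9  6.4] th 0.676
2 [-0.4 -5.   6.4] th 0.644
3 [-0.4 -4.7  6.5] th 0.611
4 [-0.4 -4.5  6.7] th 0.579
5 [-0.4 -4.3  6.8] th 0.547
6 [-0.4 -4.1  7. ] th 0.515
7 [-0.4 -3.9  7.1] th 0.482
8 [-0.4 -3.6  7.2] th 0.450
```

View pics/s20.png

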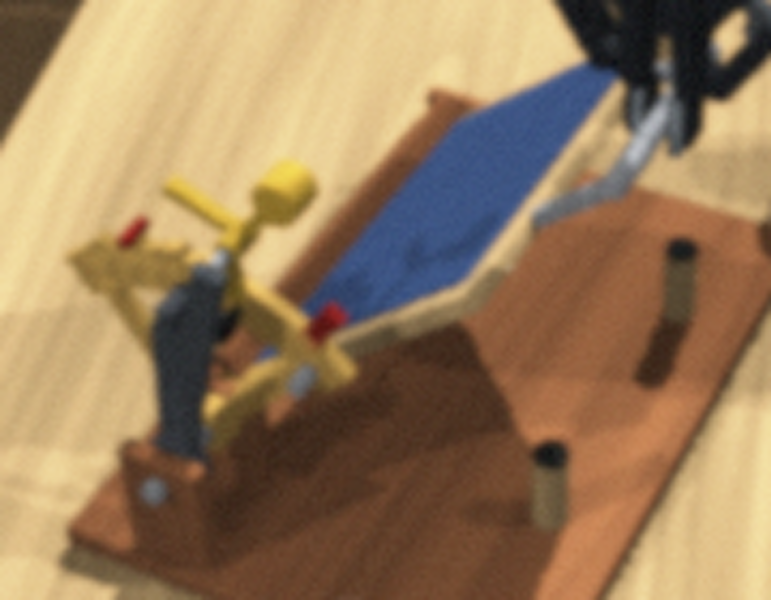

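Pawl stays tripped (weight at crop (285,190)), clear of the teeth. The board is at about 0.71; I keep lowering.

Request:
servo_tool:
  steps: [0, 0, 0, 0, -5, 6.5, 8, 0, 0, 0, 0, -5, 6.5, 8, 0, 0, 0, 0, -4.5, 6.5, 8, 0, 0, 0, 0, -4.5, 6.5, 8, 0, 0, 0, 0, -4, 7, 8, 0, 0, 0, 0, -4, 7, 8, 0, 0, 0, 0, -4, 7, 8, 0, 0, 0, 0, -3.5, 7, 8]

```text
t: 15.72
eef_pos: [0.4829, 0.0765, 0.1556]
eef_rot: [3.14, -0.002, 1.285]
contact_force: [1.4, 1.3, -1.6]
finger_gap: 0.0122
```

```bash
python3 - <<'E'
from g import *
show();plan(.1,10);pic('s21.png',(190,330,150,350))
E
```

```text
t 15.72 th 0.431 r 0.2504 y 0.0037 rot [ 3.140e+00 -2.000e-03  1.285e+00] F [ 1.4  1.3 -1.6] Ftan(down+) 1.10 gap 0.0122
turn [ 0.08 -0.13  0.03]
1 [-0.4 -3.   7.7] th 0.398
2 [-0.4 -3.1  7.7] th 0.365
3 [-0.4 -2.8  7.8] th 0.332
4 [-0.4 -2.6  7.9] th 0.298
5 [-0.4 -2.3  7.9] th 0.265
6 [-0.4 -2.   8. ] th 0.232
7 [-0.4 -1.8  8.1] th 0.199
8 [-0.4 -1.5  8.1] th 0.166
9 [-0.4 -1.2  8.2] th 0.133
10 [-0.4 -1.   8.2] th 0.100
```

View pics/s21.png

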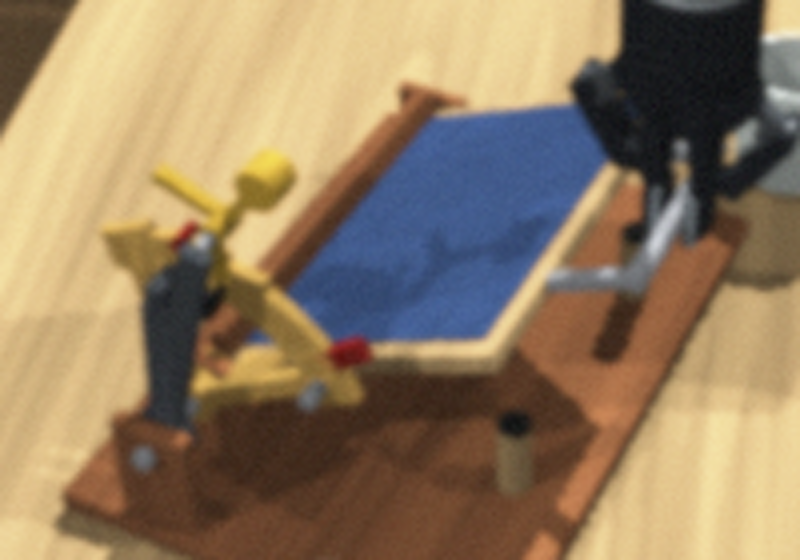

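Request:
servo_tool:
  steps: [0, 0, 0, 0, -3, 7.5, 8, 0, 0, 0, 0, -3, 7.5, 8, 0, 0, 0, 0, -3, 8, 8, 0, 0, 0, 0, -2.5, 8, 8, 0, 0, 0, 0, -2.5, 8, 8, 0, 0, 0, 0, -2, 8, 8, 0, 0, 0, 0, -2, 8, 8, 0, 0, 0, 0, -1.5, 8, 8]

```text
t: 16.77
eef_pos: [0.464, 0.0823, 0.088]
eef_rot: [3.138, -0.003, 1.284]
contact_force: [1.2, 2.1, -2.0]
finger_gap: 0.0118
```

```bash
python3 - <<'E'
from g import *
show();plan(0,8);pic('s22.png',(190,330,150,350))
E
```

```text
t 16.77 th 0.149 r 0.2501 y 0.0039 rot [ 3.138e+00 -3.000e-03  1.284e+00] F [ 1.2  2.1 -2. ] Ftan(down+) 1.86 gap 0.0118
turn [ 0.2  -0.18  0.01]
1 [-0.5 -0.6  4.6] th 0.130
2 [-0.5 -0.6  4.6] th 0.111
3 [-0.5 -0.5  4.6] th 0.093
4 [-0.5 -0.4  4.6] th 0.074
5 [-0.5 -0.3  4.6] th 0.056
6 [-0.5 -0.2  4.6] th 0.037
7 [-0.5 -0.1  4.6] th 0.019
8 [-0.5 -0.1  4.6] th 0.000
```

View pics/s22.png

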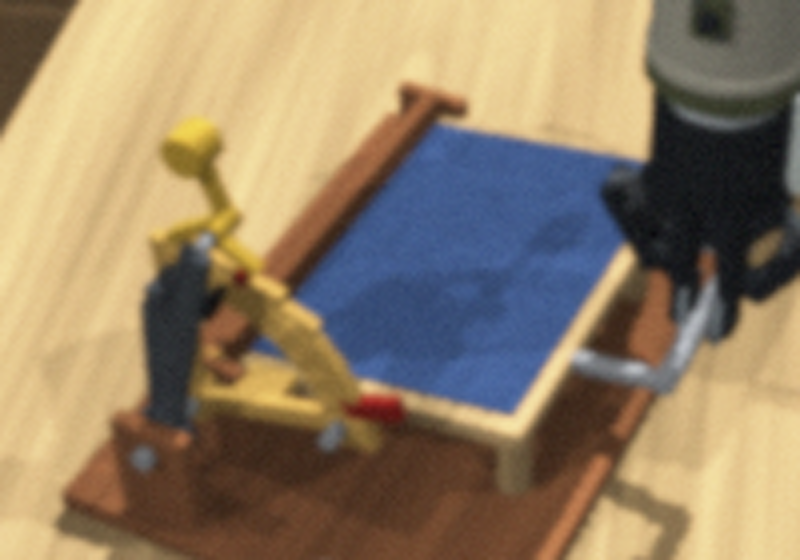

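Request:
servo_tool:
  steps: [0.2, 0, 0, 0, -0.5, 6, 8, 0, 0, 0, 0, -0.5, 6, 8, 0, 0, 0, 0, -0.5, 6, 8, 0, 0, 0, 0, -0.3, 5, 8, 0, 0, 0, 0, -0.3, 5, 8]

```text
t: 17.45
eef_pos: [0.4619, 0.083, 0.0571]
eef_rot: [-3.141, -0.004, 1.284]
contact_force: [3.8, -0.2, -1.0]
finger_gap: 0.0119
```

```bash
python3 - <<'E'
from g import *
show();plan(0,2)
E
```

```text
t 17.45 th 0.024 r 0.2495 y 0.0040 rot [-3.141 -0.004  1.284] F [ 3.8 -0.2 -1. ] Ftan(down+) 0.94 gap 0.0119
turn [-0.01 -0.2   0.01]
1 [-2.  -0.5  3. ] th 0.012
2 [-2. -0.  3.] th 0.000
```

Request:
servo_tool:
  steps: [0, 0, 0, 0, 0, 2.5, 8, 0, 0, 0, 0, 0, 2.5, 8, 0, 0, 0, 0, 0, 0, 8]

```text
t: 17.82
eef_pos: [0.4617, 0.0831, 0.0549]
eef_rot: [-3.141, -0.0, 1.284]
contact_force: [3.0, -0.6, -4.1]
finger_gap: 0.0117
```

```bash
python3 - <<'E'
from g import *
show();pic('s23.png',(190,330,150,350));show()
E
```

```text
t 17.82 th 0.016 r 0.2496 y 0.0041 rot [-3.141 -0.     1.284] F [ 3.  -0.6 -4.1] Ftan(down+) 4.01 gap 0.0117
t 17.88 th 0.015 r 0.2496 y 0.0040 rot [-3.141 -0.     1.284] F [-2.8 -0.2 11.9] Ftan(down+) -11.83 gap 0.0119
```

View pics/s23.png

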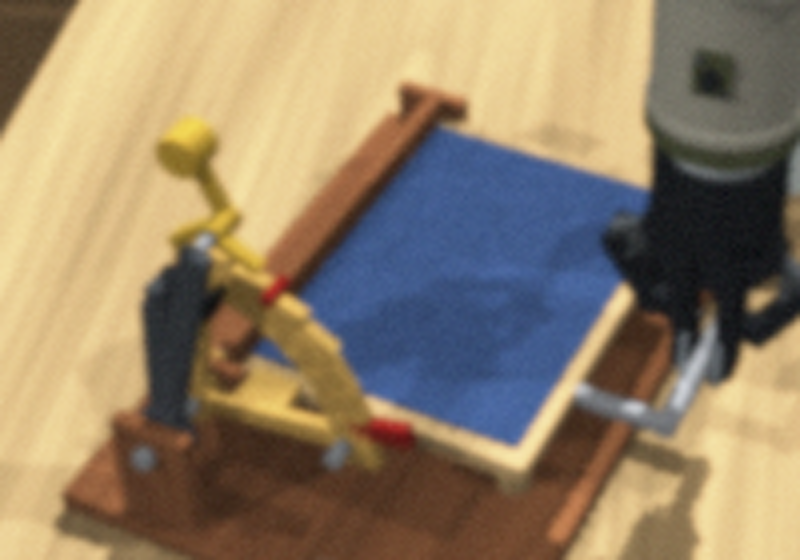

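Request:
servo_tool:
  steps: [0, 0, 0, 0, 0, -5, 8, 0, 0, 0, 0, 0, -6, 8, 0, 0, 0, 0, 0.5, -6, 8, 0, 0, 0, 0, 0.7, -6, 8, 0, 0, 0, 0, 1, -6, 8, 0, 0, 0, 0, 1, -6, 8, 0, 0, 0, 0, 1, -6, 8, 0, 0, 0, 0, 1.2, -6, 8]

```text
t: 18.88
eef_pos: [0.4656, 0.0818, 0.1012]
eef_rot: [-3.136, -0.002, 1.283]
contact_force: [4.4, 2.0, -5.8]
finger_gap: 0.0117
```

```bash
python3 - <<'E'
from g import *
show();pic('s24.png',(190,330,150,350));plan(.35,8)
E
```

```text
t 18.88 th 0.202 r 0.2506 y 0.0039 rot [-3.136e+00 -2.000e-03  1.283e+00] F [ 4.4  2.  -5.8] Ftan(down+) 4.98 gap 0.0117
turn [-0.32 -0.11 -0.05]
1 [-0.5  1.5 -4.3] th 0.222
2 [-0.5  1.  -4.4] th 0.241
3 [-0.5  1.1 -4.4] th 0.259
4 [-0.5  1.2 -4.4] th 0.277
5 [-0.5  1.3 -4.4] th 0.295
6 [-0.5  1.3 -4.4] th 0.314
7 [-0.5  1.4 -4.3] th 0.332
8 [-0.5  1.5 -4.3] th 0.350
```

View pics/s24.png

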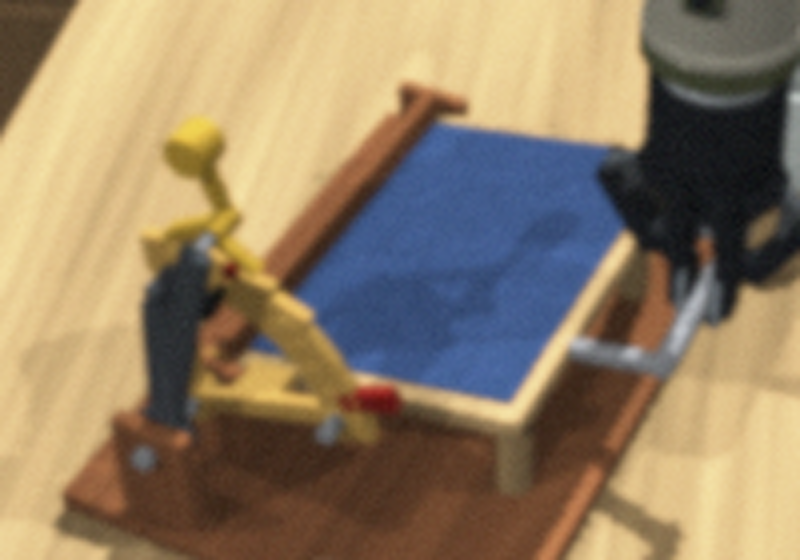

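Request:
servo_tool:
  steps: [-0.3, 0, 0, 0, 1.3, -5, 8, 0, 0, 0, 0, 1.2, -5, 8, 0, 0, 0, 0, 1.3, -5, 8, 0, 0, 0, 0, 1.4, -5, 8, 0, 0, 0, 0, 0, 0, 8]

```text
t: 19.55
eef_pos: [0.4701, 0.0804, 0.1226]
eef_rot: [-3.14, -0.002, 1.283]
contact_force: [3.4, 1.5, -3.5]
finger_gap: 0.0118
```

```bash
python3 - <<'E'
from g import *
show();pic('s25.png',(190,290,155,255));plan(.35,3)
E
```

```text
t 19.55 th 0.289 r 0.2512 y 0.0038 rot [-3.140e+00 -2.000e-03  1.283e+00] F [ 3.4  1.5 -3.5] Ftan(down+) 2.60 gap 0.0118
turn [-0.09 -0.09 -0.03]
1 [-1.3  2.6 -4.6] th 0.309
2 [-1.3  1.6 -4.9] th 0.329
3 [-1.3  1.7 -4.8] th 0.350
```

View pics/s25.png

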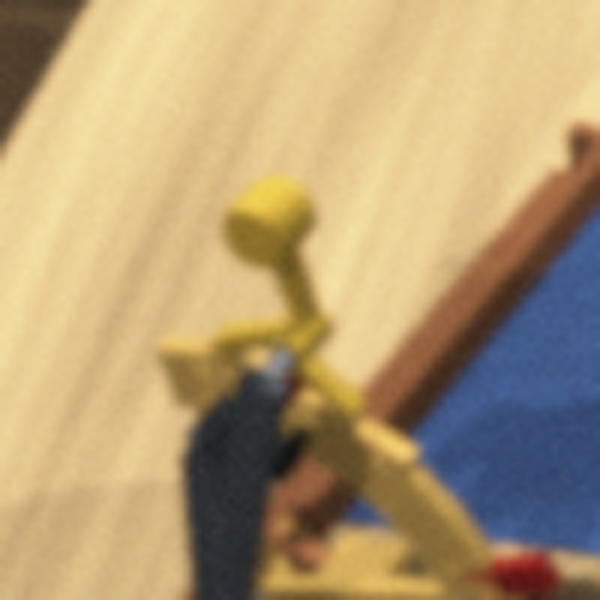

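Request:
servo_tool:
  steps: [0, 0, 0, 0, 1.8, -4.5, 8, 0, 0, 0, 0, 1.5, -4, 8, 0, 0, 0, 0, 0, 0, 8]

```text
t: 19.98
eef_pos: [0.4724, 0.0797, 0.1308]
eef_rot: [-3.137, -0.001, 1.284]
contact_force: [3.2, 1.5, -5.5]
finger_gap: 0.0118
```

```bash
python3 - <<'E'
from g import *
show();pic('s26.png',(190,290,155,255));plan(.35,2)
E
```

```text
t 19.98 th 0.323 r 0.2514 y 0.0038 rot [-3.137e+00 -1.000e-03  1.284e+00] F [ 3.2  1.5 -5.5] Ftan(down+) 4.34 gap 0.0118
turn [-0.24 -0.06 -0.01]
1 [-1.9  2.4 -2.8] th 0.336
2 [-1.9  1.1 -3.2] th 0.350
```

View pics/s26.png

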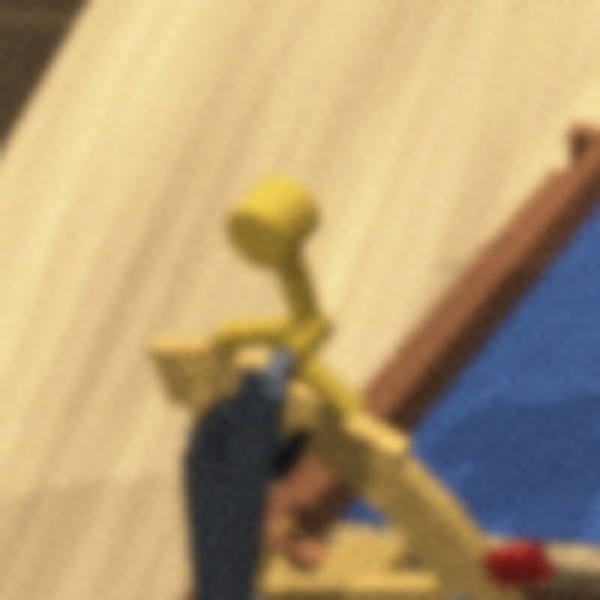

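Request:
servo_tool:
  steps: [0, 0, 0, 0, 1.5, -3, 8, 0, 0, 0, 0, 1, -2, 8, 0, 0, 0, 0, 0, 0, 8]

```text
t: 20.4
eef_pos: [0.4738, 0.0793, 0.1356]
eef_rot: [-3.135, -0.0, 1.284]
contact_force: [-1.8, 2.9, -1.9]
finger_gap: 0.0118
```

```bash
python3 - <<'E'
from g import *
show();pic('s27.png',(190,290,155,255))
E
```

```text
t 20.40 th 0.343 r 0.2515 y 0.0038 rot [-3.135 -0.     1.284] F [-1.8  2.9 -1.9] Ftan(down+) 2.62 gap 0.0118
```

View pics/s27.png

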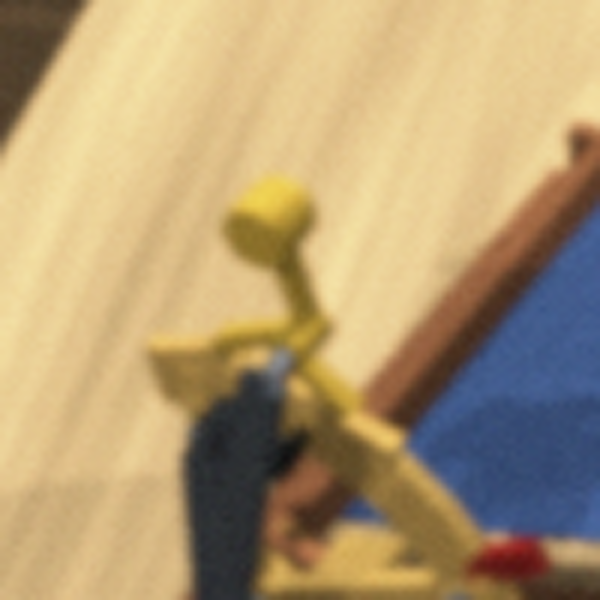

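Request:
servo_tool:
  steps: [0, 0, 0, 0, 0.8, -2, 8, 0, 0, 0, 0, 0, 0, 8]

```text
t: 20.7
eef_pos: [0.4745, 0.0791, 0.1378]
eef_rot: [-3.135, -0.0, 1.285]
contact_force: [-1.7, 2.3, -2.2]
finger_gap: 0.0117
```

```bash
python3 - <<'E'
from g import *
show();pic('s28.png',(190,290,155,255))
E
```

```text
t 20.70 th 0.352 r 0.2516 y 0.0038 rot [-3.135 -0.     1.285] F [-1.7  2.3 -2.2] Ftan(down+) 2.88 gap 0.0117
```

View pics/s28.png

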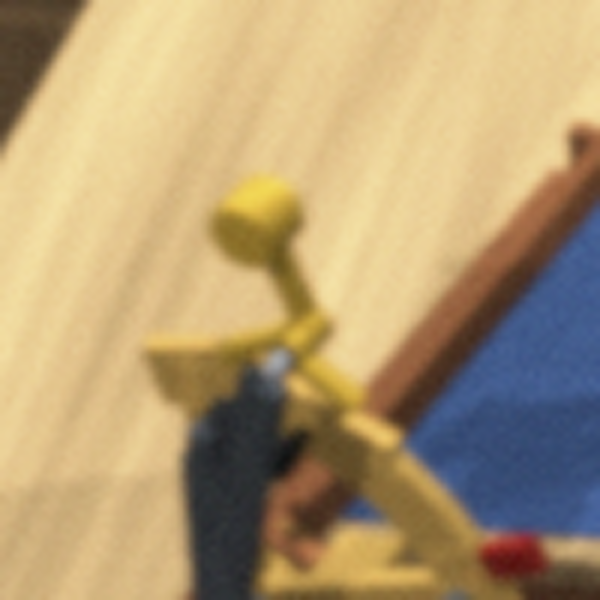

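Request:
servo_tool:
  steps: [0, 0, 0, 0, 0.8, -2, 8, 0, 0, 0, 0, 0, 0, 8, 0, 0, 0, 0, -0.8, 2.5, 8, 0, 0, 0, 0, -0.8, 2.5, 8, 0, 0, 0, 0, -0.5, 1.5, 8, 0, 0, 0, 0, 0, 0, 8]

```text
t: 21.5
eef_pos: [0.4733, 0.0795, 0.1337]
eef_rot: [-3.136, 0.0, 1.285]
contact_force: [-4.8, 1.4, 4.2]
finger_gap: 0.0117
```

```bash
python3 - <<'E'
from g import *
show();pic('s29.png',(190,290,155,255));show()
E
```

```text
t 21.50 th 0.335 r 0.2514 y 0.0039 rot [-3.136  0.     1.285] F [-4.8  1.4  4.2] Ftan(down+) -2.31 gap 0.0117
t 21.55 th 0.335 r 0.2514 y 0.0039 rot [-3.136  0.     1.285] F [-3.2  2.   3.5] Ftan(down+) -2.08 gap 0.0118
```

View pics/s29.png

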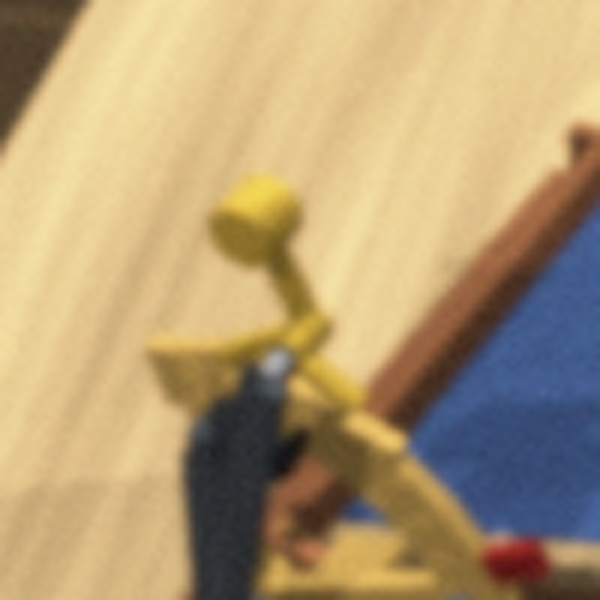

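Request:
servo_tool:
  steps: [0, 0, 0, 0, 0, 0, 20, 0, 0, 0, 0, 0, 0, 30, 0, 0, 0, 0, 0, 0, 45, 0, 0, 0, 0, 0, 0, 45]

```text
t: 22.05
eef_pos: [0.4749, 0.0782, 0.1342]
eef_rot: [-3.139, 0.0, 1.284]
contact_force: [1.8, 0.7, -0.2]
finger_gap: 0.0382
```

```bash
python3 - <<'E'
from g import *
show();pic('s30.png',(150,300,190,390))
E
```

```text
t 22.05 th 0.339 r 0.2499 y 0.0031 rot [-3.139  0.     1.284] F [ 1.8  0.7 -0.2] Ftan(down+) -0.32 gap 0.0382
```

View pics/s30.png

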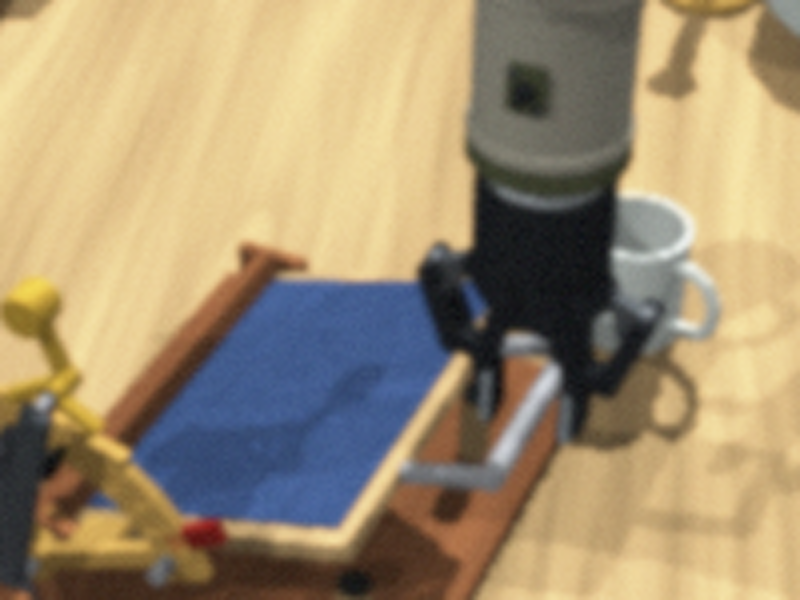

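Request:
servo_tool:
  steps: [0, 0, 0, 0, -3, -4, 45, 0, 0, 0, 0, 0, -15, 45, 0, 0, 0, 0, 0, -30, 45, 0, 0, 0, 0, 0, -40, 45, 0, 0, 0, 0, 0, -40, 45, 0, 0, 0, 0, 0, -30, 45, 0, 0, 0, 0, 0, 0, 45]

```text
t: 22.98
eef_pos: [0.4718, 0.0801, 0.3041]
eef_rot: [3.14, -0.001, 1.286]
contact_force: [-0.0, 0.2, -0.8]
finger_gap: 0.0383
```

```bash
python3 - <<'E'
from g import *
show();pic('s31.png',(110,410,150,550))
im=save('top','t31.png')
for n in ['mug','figurine','vase']:
    r=[]
    for c in ['side','top']:
        L=models.landmark_of(c,n)
        if L: r.append(ray(c,L[0]['point'])); print(n,c,np.round(L[0]['point'],1))
    if len(r)==2: print('   ',tri(r)[0])
for L in models.landmark_of('side','rail_mid')[:1]:
    # intersect with plane of stand (y=0)
    o,d=ray('side',L['point']);k=-(o-H)@Y/(d@Y);q=o+k*d-H;print('tilt',np.arctan2(q[2],-q@X),np.hypot(q[2],q@X))
E
```

```text
t 22.98 th 0.814 r 0.3483 y 0.0041 rot [ 3.140e+00 -1.000e-03  1.286e+00] F [-0.   0.2 -0.8] Ftan(down+) 0.62 gap 0.0383
mug top [281.7 332.6]
figurine side [368.2 233.3]
figurine top [245.7 220.3]
    [ 0.60248315  0.14316167 -0.23934607]
vase side [396.3 276.5]
vase top [217.7 129.2]
    [ 0.54128674  0.35085606 -0.00632269]
tilt 0.3392970527239869 0.250842730653698
```

View pics/s31.png

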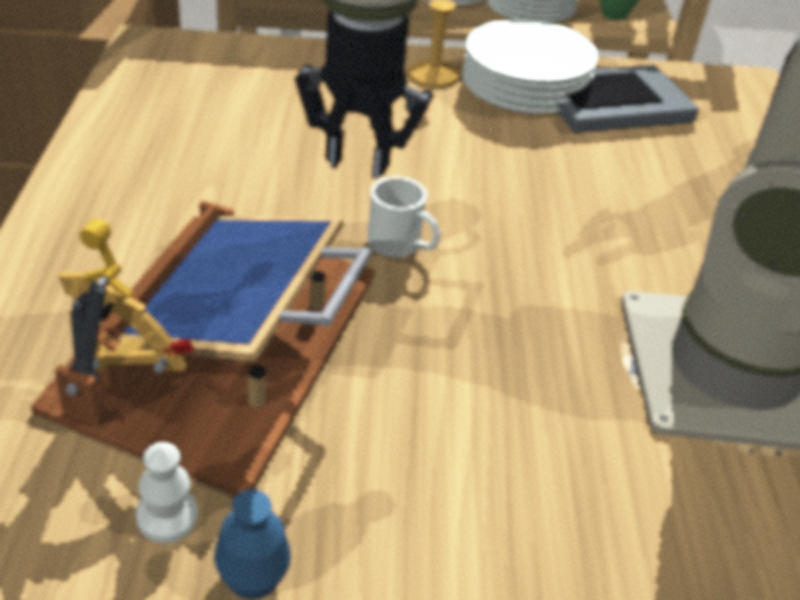

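```bash
python3 -c "
from workcell import robot
print(robot.finish_job())"
```

```text
the job is handed in; nothing more can be done
None
```

The board now rests on the pawl in its lowest notch, at a tilt of about 0.33 rad, and the gripper has let go. The job was handed in at about 23 s.

- **Tripping the pawl:** I pinched the rail and raised the board from about 0.70 rad, past the top notch. I then eased it against the buffer in small steps, squeezing it roughly 3 to 4 mm by my estimate from force and angle. At about 1.13 rad on my scale the pawl tumbled over and stayed over.
- **Resetting:** I let the board down under control. The pawl had tipped back by 0.15 rad, and I went on to the rests, where the tool felt about 12 N. I raised the board until the pawl dropped into the first notch at about 0.35 rad, then set it down until the pawl took the load.
- **Last checks:**
  - The camera gave a tilt of 0.34 rad, and the gripper position gave 0.335. My angle scale reads about 0.015 too high, because it showed 0.015 with the board flat.
  - The pawl was seated, and the gripper was about 17 cm above the rail, reading almost no force.
  - The mug, figurine and vase were each found within 2 pixels of where they began in at least one view.
- **Checks that failed or disagreed:** The final side view did not detect the mug. The final top view misplaced the figurine under the arm. The top view of the vase shifted by about 5 pixels, which I put down to detection noise because its side view agreed.

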